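# Fill the stock crate and sweep it level

### The job

Take the low orange carton from the sloped rack and set it flat in the crate's empty bay, the one with the green liner, without dropping it. Then pull the sprung yellow levelling bar across the full crate until its red pointer stands in the green mark, hold it there for about a second to show that nothing sticks up, and ease it all the way back home without letting it fly. Leave the tall carton on the rack and everything else where it is.

Things in the scene. Friction and masses are not known exactly. Their poses are not given: they have to be found in the camera images.
- orange_carton: low orange carton with a white band, 58 (own x) x 100 (own y) x 42 mm (own z), about 0.2 to 0.4 kg. Origin: centre of its underside; z points out of its top. It starts on the sloped rack, its own x pointing up the slope and its y level, so it is gripped across its 58 mm with the tool square to the slope (tilted 30 degrees).
- tall_carton: tall cardboard-brown carton with a blue band, 58 x 100 x 66 mm, too high for the crate; the orange one's neighbour on the rack (either may be left or right). Origin: centre of its underside. Leave it.
- rack: fixed sloped feed rack, steel plate 120 mm along the slope x 290 mm wide, tilted 30 degrees, its lower edge towards the robot (own -x). Origin on the bench under the plate's middle, plate's top face 70 mm above it there. Pins 14 mm high stop each carton's lower edge near that edge's ends (36 mm either side of its middle, 140 mm between carton centres); the middle 58 mm of the edge is free for a finger.
- crate: fixed grey stock crate on an aluminium base plate. Origin on the bench under the middle of the crate; own x runs along the row of three bays, in the direction in which the bar is pulled. Bays are 64 (x) x 106 mm (y), centred at x = -68, 0 and 68 mm, floor 4 mm above the bench. The long side walls (the rim) stand to 51 mm; dividers and end walls are low, to 28 mm. Guide rods at y = +-74 mm, top 62 mm high; white scale with the green mark at y = -92 mm, 50 mm high.
- liner: green liner sheet 60 x 102 x 2 mm, fixed on the floor of the empty bay. Origin: centre of its underside, at the bay's centre; axes as the crate's. The seated orange carton stands on it, underside 6 mm and top 48 mm above the bench.
- white_box: white box 57 x 100 x 26 mm lying in one of the other bays, its top 30 mm above the bench. Origin: centre of its underside.
- blue_box: blue box, same size, lying in the third bay. Origin: centre of its underside.
- sweep (a joint): travel (m) of the yellow levelling bar along the crate's own x: 0 at home, 0.28 at its far stop. The red pointer is in the middle of the green mark at 0.250 (the mark is 16 mm wide). A spring pulls it home with about 2 N at home and 7 N at the mark. The bar reaches across the crate, 24 mm wide, underside 52.5 and top 62.5 mm above the bench, home at crate x = -150 mm.
- bar_grip (a point): middle of the black grip that stands on the bar and moves with it: 20 mm thick along the crate's x, 50 mm along its y, from 62.5 to 104.5 mm above the bench; this point is 83.5 mm above the bench. Axes as the crate's.
- green_mark (a point): middle of the green mark on the white scale, 51 mm above the bench. Axes as the crate's.
- pad_stack: stack of round coloured polishing pads, 100 mm across, 32 mm high, standing beyond the rack and crate. Origin: centre of its underside.
- blade: red blade disc 150 mm across, 6 mm thick, lying flat on the bench in front of the robot. Origin: centre of its underside.
- grey_carton: cardboard carton 120 x 90 x 70 mm with a paper band, beyond the crate. Origin: centre of its underside.
There are look-alikes about, which are no part of the job. Of the things like the orange_carton, leave any that is purple or turquoise; of the rest the smaller one is meant.

How it is judged:
On the way, in this order (a step that is already met when the one before it is completed fails the run):
1. the orange carton lies flat on the green liner, below the rim, and is released (horizontal distance between orange_carton and liner below 0.008 m and z of orange_carton in the frame of crate below 0.009 m and angle between orange_carton's own z axis and vertical below 0.05 rad and contact force between the fingers and orange_carton below 0.1 N), for 0.2 s.
2. the bar's pointer is held in the green mark for 0.8 s with the carton seated (value of joint sweep between 0.242 and 0.258 m and horizontal distance between orange_carton and liner below 0.008 m and z of orange_carton in the frame of crate below 0.009 m and angle between orange_carton's own z axis and vertical below 0.05 rad), for 0.8 s.
At the end, for the whole second after the job is handed in: The orange carton rests flat (within 0.05 rad) and at rest on the green liner, centre within 8 mm of the bay's centre and underside no more than 9 mm above the bench; the bar is back home (travel under 8 mm); all other loose things lie within 25 mm of where they were (horizontal distance between orange_carton and liner below 0.008 m and z of orange_carton in the frame of crate below 0.009 m and angle between orange_carton's own z axis and vertical below 0.05 rad and value of joint sweep below 0.008 m and linear speed of orange_carton below 0.02 m/s and distance of each of tall_carton, white_box, blue_box, pad_stack, blade, grey_carton from where it was at the start of the episode below 0.025 m); the robot touches nothing.
It fails at once if the bar flies home faster than 0.4 m/s (velocity of joint sweep below -0.4 m/s).
It fails at once if the orange carton is dropped or thrown (faster than 0.8 m/s out of the fingers) (contact force between the fingers and orange_carton below 0.1 N and linear speed of orange_carton above 0.8 m/s).
It fails at once if any other loose thing (tall carton, boxes in the crate, pads, blade, cardboard carton) is moved more than 30 mm (distance of any of tall_carton, white_box, blue_box, pad_stack, blade, grey_carton from where it was at the start of the episode above 0.03 m).
It also fails if it takes over 64 s, if anything falls off the work surface, if the arm or the gripper's body presses on something with over 40 N, if the wrist force passes 120 N, or if a joint passes its speed limit or range.

### The arm

A 6-joint arm with a two-finger parallel gripper is mounted at the origin on the work surface. World frame = base frame: x ahead of the robot, y to its left, z up, the work surface at z = 0. Lengths are in m, angles in rad, forces in N, time in s.
With the tool pointing down it reaches from about 0.425 to 0.95 m from the base axis. Payload 14.7 kg.
Tool frame: the origin (TCP) lies at the very end of the fingers, on their centre line; the grasp point (between the pads) lies 19 mm behind it; z points along the fingers, x is the direction in which the jaws open and shut, and the axes are right-handed (so a half turn about z gives the same grasp; the last joint's range is limited). The gripper opens to 85 mm and grips with 20 to 120 N. Pads are 22 mm wide; open, the fingers measure 114 mm over their backs; the gripper's body (76 mm by 85 mm) begins 54 mm behind the grasp point. The pads swing forward as they close: fully open they stand 13 mm farther back than shut.
Start: joints at [-1.206, 0.48, 1.596, -0, 1.065, -0.047], TCP at [0.26, -0.596, 0.231] pointing down, gripper open.
Joint ranges: [-2.75, 2.75], [-0.82, 2.05], [0.23, 2.67], [-1.56, 4.7], [0.09, 2.69], [-2.92, 2.92]. Speed limits (rad/s): [1.89, 1.89, 2.39, 3.01, 3.01, 3.01].

### API

Orientations are given as a rotation vector (axis times angle).
In Python, from station import r gives the robot as it stands. The module is installed in compiled form; this text tells all that it offers.
- The arm moves only by the shell command python3 -m crank 'ROWS' [OPENING]. ROWS is JSON, a list of rows, each a list of 2 entries, a list of its own where there are three numbers: the shift along the tool's x, y, z in units of 0.3 m (1.0 is 0.3 m), then the turn about the tool's z in units of 45 degrees (1.0 is 45 degrees). A call has 1 to 20 rows; each row shifts and turns the commanded pose from where the row before left it, along the tool's axes as they then stand; what a row does not reach is not made up. A row lasts 1/10 s, in which the tool goes at most 50 mm and 8.59 degrees, less where a joint would pass 70% of its speed; a pose out of reach is approached as far as the arm can. A call with a number of a shift or a turn outside -1 to 1 is refused whole. A call with a gripper value outside its range is refused whole. OPENING is the gripper's target within -1 to 1 (fully open at 1, half-way at 0, shut at -1), set as the call begins (- or left out, the last holds). The fingers move at their own pace and stop on an object; the grip force is fixed at half the most. Time passes only in rows, so rows that do not move let the fingers close. It gives the time, the measured TCP pose, the force and the opening at its end, in the units of the state.
- r.state(): the state, without advancing time (a new reading comes with each control period).
- r.get_image(name): name is "scene" or "top" or "wrist"; returns a dict with "frame" (480x640x3 uint8, red, green, blue), "range_z" (480x640 float32, m along the optical axis (not along the pixel's ray), 0 where there is no reading), "intrinsics" (3x3 intrinsics, pixels), "k1" (the pictures are not rectified: a ray, as slopes to the right and down, at radius r is drawn at 1 + k1 r^2 times it, then the intrinsics apply), "R" (3x3) and "t" (3): a world point X has camera coordinates R X + t. Camera axes: x right, y down, z forward; pixel columns grow to the right and rows downward; lengths in m; the calibration is good to about 2 mm. A picture is of the moment at which its call begins.
- r.sign_off(): hands the job in, once; it reports no verdict.
The state is a dict: "t": time; "q": joint angles; "joint_vel": joint speeds; "joint_torque": joint torques, N m; "ee_pos": TCP position; "tool_rot": TCP orientation; "contact_force": force on the tool from outside, world axes, zero at the start; "wrist_torque": the same for the moment, N m; "width": finger opening in m.
Only numpy, scipy, OpenCV 4.12 (cv2) and the standard library are available. Lean on these libraries where they do the work, as an engineer would, in place of code of your own. Each camera call takes 0.05 s, during which the arm holds its last target. There are 200 camera calls.

## Working session

There is one attempt and no reset: what is moved stays moved. The work goes in short steps, Python scripts to look and compute and a shell command to move; the robot and the scene stay as the last step left them, time stands still between calls to the robot, and variables do not carry over. Pictures are saved under pics/ and viewed, about 8 in all and at most 12, crops included, and the job is handed in when it is done.

```bash
mkdir -p pics; cat > h.py <<'E'
import numpy as np, cv2
from scipy.spatial.transform import Rotation as Ro
from station import r
def load(n):
    d=np.load(f'{n}.npz'); return d
def grab(n,tag):
    d=r.get_image(n); np.savez(f'{tag}.npz',**d); cv2.imwrite(f'pics/{tag}.png',d['frame'][:,:,::-1]); return d
def rays(d,uv):
    uv=np.asarray(uv,float).reshape(-1,2); K=d['intrinsics']
    n=cv2.undistortPoints(uv[:,None],np.asarray(K,float),np.array([float(d['k1']),0,0,0]))[:,0]
    dirs=np.c_[n,np.ones(len(n))]
    return -d['R'].T@d['t'], dirs@d['R'], dirs
def onz(d,uv,z):
    c,w,_=rays(d,uv); return c+w*((z-c[2])/w[:,2])[:,None]
def depthpts(d,uv):
    uv=np.asarray(uv,int).reshape(-1,2); c,w,_=rays(d,uv); z=d['range_z'][uv[:,1],uv[:,0]]
    return c+w*z[:,None], z
E
python3 - <<'E'
from h import *
s=r.state(); print({k:np.round(v,3).tolist() for k,v in s.items()})
for n in ('scene','top'):
    d=grab(n,n+'0'); print(n,d['k1'],np.round(-d['R'].T@d['t'],3),(d['range_z']>0).mean())
E
```

```text
{'t': 0.0, 'q': [-1.206, 0.481, 1.597, 0.0, 1.065, -0.047], 'joint_vel': [0.001, -0.002, -0.001, -0.001, 0.001, 0.001], 'joint_torque': [0.004, -95.062, -43.018, -0.0, 0.012, -0.0], 'ee_pos': [0.26, -0.595, 0.231], 'tool_rot': [-2.628, 1.72, 0.002], 'contact_force': [0.376, -0.374, 0.3], 'wrist_torque': [-0.005, 0.041, 0.019], 'width': 0.085}
scene -0.0679950265525619 [ 1.059 -0.656  1.226] 0.9960611979166667
top 0.026082717073806563 [ 0.287 -0.095  1.548] 0.9958723958333333
```

View pics/scene0.png

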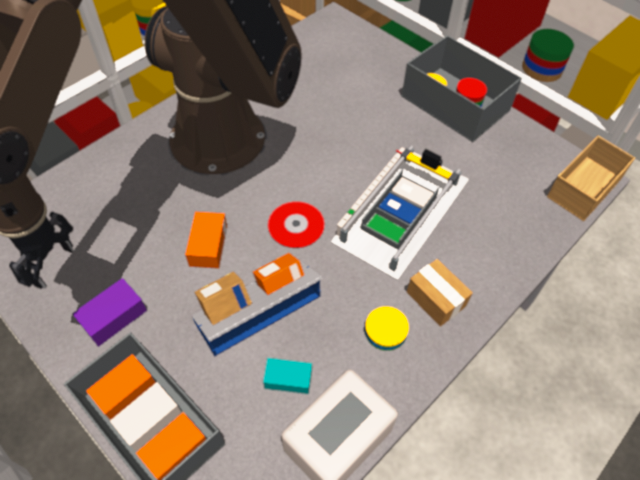

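View pics/top0.png

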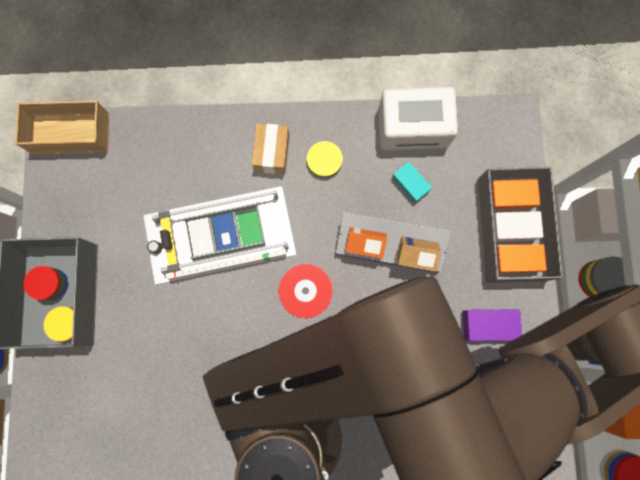

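Scene view: the orange carton on the rack is at about (278,272), left of the tall one at (222,298). The crate's green bay is at (386,228) and the bar's grip at (431,158). In the top view these are at (366,243), (419,253), (249,228) and (153,246). Next I measure them.

```bash
python3 - <<'E'
from h import *
for n,boxes in (('top0',dict(rackreg=(330,205,455,280),green=(225,195,275,260),crate=(140,185,300,285))),('scene0',dict(rackreg=(190,240,330,360),green=(355,200,420,250)))):
    d=load(n); f=d['frame']; hsv=cv2.cvtColor(f,cv2.COLOR_RGB2HSV)
    H,S,V=[hsv[:,:,i].astype(int) for i in range(3)]
    def m(box,c):
        q=np.zeros(H.shape,bool);q[box[1]:box[3],box[0]:box[2]]=1; return q&c
    vv=np.mgrid[0:480,0:640]; uv=np.stack([vv[1],vv[0]],-1).reshape(-1,2)
    P,z=depthpts(d,uv); P=P.reshape(480,640,3)
    def rep(nm,M,dep=True):
        M=cv2.morphologyEx(M.astype(np.uint8),cv2.MORPH_OPEN,np.ones((2,2)))>0
        ys,xs=np.nonzero(M)
        if len(xs)<5: print(nm,'none');return
        rr=cv2.minAreaRect(np.c_[xs,ys].astype(np.float32))
        pp=P[M]; print(n,nm,len(xs),'px',np.round([xs.mean(),ys.mean()],1),'rect',np.round(rr[0],1),np.round(rr[1],1),round(rr[2],1),'med',np.round(np.median(pp,0),3),'zr',np.round(np.percentile(pp[:,2],[3,97]),3))
        return rr
    g=rep('green',m(boxes['green'],(H>40)&(H<85)&(S>120)))
    if g: print(np.round(onz(d,cv2.boxPoints(g),0.028),4).tolist(), 'c',np.round(onz(d,[g[0]],0.006),4))
    rep('orange',m(boxes['rackreg'],(H<14)&(S>180)&(V>120)))
    if n=='top0':
        rep('yellowbar',m(boxes['crate'],(H>20)&(H<35)&(S>150)))
        rep('red',m((140,185,275,285),((H<8)|(H>172))&(S>150)&(V>90)))
        rep('greenmark',m((255,245,275,265),(H>40)&(H<85)&(S>100)))
        rep('redmark',m((160,260,185,285),((H<10)|(H>165))&(S>100)))
    # plane fit of tops in rack region
    x0,y0,x1,y1=boxes['rackreg']; 
    np.save(n+'_P.npy',P)
d=load('top0'); P=np.load('top0_P.npy')
for v in range(205,284,6): print(v,[int(1000*P[v,u,2]) for u in range(330,456,6)])
im=d['frame'][175:295,130:460,::-1]; im=cv2.resize(im,None,fx=2.4,fy=2.4,interpolation=cv2.INTER_CUBIC); cv2.imwrite('pics/crop1.png',im)
im=load('scene0')['frame'][130:360,180:480,::-1]; im=cv2.resize(im,None,fx=2.6,fy=2.6,interpolation=cv2.INTER_CUBIC); cv2.imwrite('pics/crop2.png',im)
E
```

```text
top0 green 23 px [244.7 219.4] rect [245.5 217.9] [ 5.8 13.5] 48.4 med [0.6   0.117 0.005] zr [0.    0.011]
[[0.5917, 0.1263, 0.028], [0.6165, 0.0978, 0.028], [0.6038, 0.0871, 0.028], [0.579, 0.1156, 0.028]] c [[0.6022 0.1096 0.006 ]]
top0 orange 521 px [364.5 242.6] rect [367.1 243.6] [36.5 23.5] 9.5 med [ 0.51  -0.21   0.105] zr [0.087 0.121]
top0 yellowbar 225 px [169.9 240.9] rect [169.7 241.2] [45.7  9. ] 77.9 med [0.533 0.308 0.062] zr [0.051 0.074]
red none
top0 greenmark 12 px [266.  256.5] rect [266.  256.5] [3. 2.] 90.0 med [0.484 0.049 0.05 ] zr [0.041 0.054]
redmark none
scene0 green 507 px [387.1 228.5] rect [386.9 228.3] [34.7 15.1] 28.3 med [0.573 0.104 0.007] zr [0.002 0.049]
[[0.5431, 0.0618, 0.028], [0.5273, 0.1073, 0.028], [0.6184, 0.1239, 0.028], [0.6324, 0.0789, 0.028]] c [[0.572  0.1066 0.006 ]]
scene0 orange 1214 px [258.6 265.2] rect [253.  267.5] [ 53. 124.] 90.0 med [ 0.482 -0.247  0.08 ] zr [0.003 0.115]
205 [-2, -2, 0, 2, 1, 2, 0, 3, 0, -1, -3, -4, 4, 0, 4, -1, -4, 5, 0, -1, 2]
211 [1, -4, -1, 0, 2, 2, 0, 1, 0, -2, -3, 3, 5, 0, -1, -2, -2, -3, 2, 0, -1]
21
[... 360 characters left out ...]
56, 103, 105, 104, 105, 110, 112, 114, 74, 68, 117, 111, 104, 88, 92, 82, 86, 87, 0]
247 [-3, 1, 54, 98, 94, 95, 102, 98, 108, 109, 65, 61, 143, 138, 134, 138, 126, 117, 109, 71, -4]
253 [0, 29, 35, 42, 80, 100, 94, 92, 91, 54, 49, 54, 127, 124, 131, 132, 135, 135, 134, 68, 0]
259 [3, -10, -1, 7, -1, -1, -6, 1547, 36, 43, 42, 43, 119, 122, 122, 125, 121, 123, 133, 2, -1]
265 [-1, -6, 0, 0, 6, 1, 3, 5, 0, 1, 3, 5, 105, 110, 118, 114, 1547, 121, 47, 0, 10]
271 [5, 3, -3, 0, 5, 3, 1, -3, 3, 0, 0, -1, 0, 0, 2, 2, -5, 14, 36, 3, -2]
277 [-2, -3, -4, 3, 1, 7, 0, 1, 2, 1, 7, 0, -6, -2, -2, 872, 871, 876, 2, -1, 0]
283 [6, 3, 0, -2, 0, -5, 4, 1, -1, 5, 2, 1, 887, 901, 906, 904, 898, 889, -6, -1, -3]
```

View pics/crop1.png

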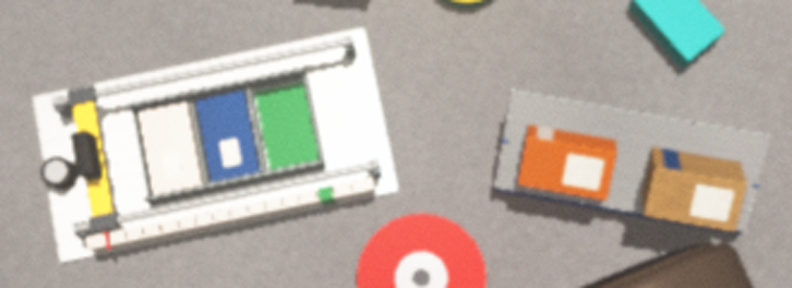

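View pics/crop2.png

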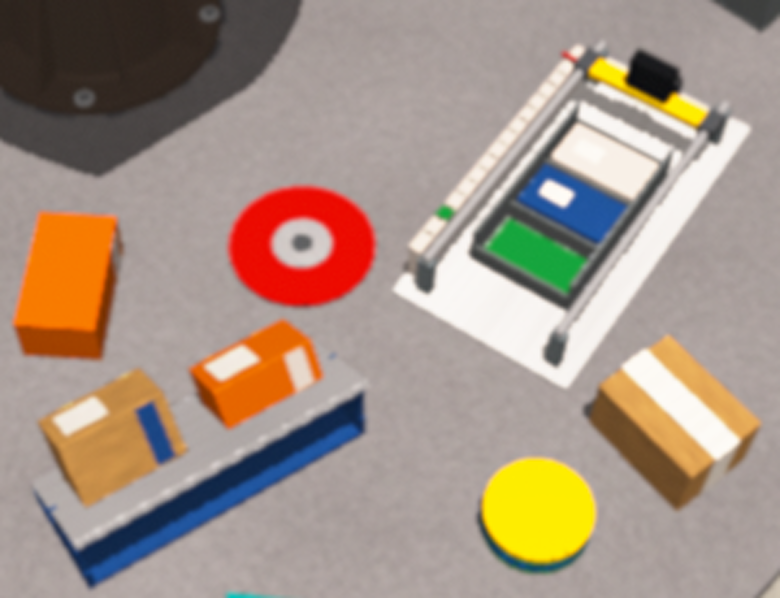

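```bash
python3 - <<'E'
from h import *
d=load('top0'); P=np.load('top0_P.npy'); f=d['frame']; hsv=cv2.cvtColor(f,cv2.COLOR_RGB2HSV).astype(int)
print('hsv green',hsv[228,250],hsv[215,245],hsv[240,255],'mark',hsv[256,266],'blue',hsv[220,222])
def rect(n,d,box,c,z,pr=True):
    M=np.zeros(c.shape,np.uint8); M[box[1]:box[3],box[0]:box[2]]=c[box[1]:box[3],box[0]:box[2]]
    cs,_=cv2.findContours(M,cv2.RETR_EXTERNAL,cv2.CHAIN_APPROX_NONE); k=max(cs,key=cv2.contourArea)
    pts=np.vstack(cs) if n=='x' else k
    w=onz(d,k[:,0],z)[:,:2]*1000; rr=cv2.minAreaRect(w.astype(np.float32))
    print(n,'centre mm',np.round(rr[0],1),'size',np.round(rr[1],1),'ang',round(rr[2],1)); return rr
for tag in ('top0','scene0'):
    d=load(tag);h=cv2.cvtColor(d['frame'],cv2.COLOR_RGB2HSV).astype(int);H,S,V=h[...,0],h[...,1],h[...,2]
    gr=((H>=35)&(H<=90)&(S>60)&(V>40)); bl=((H>95)&(H<130)&(S>90))
    print(tag)
    if tag=='top0':
        rect('liner',d,(228,195,275,250),gr,.006); rect('blue',d,(200,195,245,255),bl,.030); rect('mark',d,(255,245,280,268),gr,.051)
        rect('yellow',d,(155,205,185,280),(H>18)&(H<35)&(S>120),.0625)
    else:
        rect('liner',d,(355,200,425,250),gr,.006); rect('blue',d,(370,180,430,228),bl,.030); rect('mark',d,(340,200,358,218),gr,.051)
        rect('yellow',d,(400,140,462,190),(H>18)&(H<35)&(S>120),.0625)
# rack & carton in top view by depth
M=np.zeros((480,640),bool); M[205:275,325:460]=1
Z=P[...,2]; M&=(Z>25)&(Z<.2) if 0 else (Z>.025)&(Z<.2)
pts=P[M]
# carton orange top: hue
d=load('top0');h=cv2.cvtColor(d['frame'],cv2.COLOR_RGB2HSV).astype(int);H,S,V=h[...,0],h[...,1],h[...,2]
plate=M&(S<60)
A=P[plate]
# robust plane fit
w=np.ones(len(A),bool)
for _ in range(8):
    c,*_=np.linalg.lstsq(np.c_[A[w][:,:2],np.ones(w.sum())],A[w][:,2],rcond=None); res=A[:,2]-np.c_[A[:,:2],np.ones(len(A))]@c; w=abs(res)<max(.006,1.5*np.median(abs(res[w])))
print('plane',c,'slope',np.degrees(np.arctan(np.hypot(*c[:2]))),'updir',np.degrees(np.arctan2(c[1],c[0])),w.sum())
u=c[:2]/np.hypot(*c[:2]); n3=np.array([-c[0],-c[1],1]);n3/=np.linalg.norm(n3)
hgt=(P-np.array([0,0,c[2]]))@n3
up=np.r_[u*np.cos(np.pi/6),.5]; lv=np.array([-u[1],u[0]])
Aw=A[w]; print('plate extents along u',np.percentile(Aw[:,:2]@u,[0.5,99.5]),'lv',np.percentile(Aw[:,:2]@lv,[.5,99.5]))
for nm,lo,hi in (('orange',.030,.055),('tall',.055,.08)):
    K=M&(hgt>lo)&(hgt<hi); K=cv2.morphologyEx(K.astype(np.uint8),cv2.MORPH_OPEN,np.ones((3,3)))>0
    vs,us=np.nonzero(K); uc=360 if nm=='orange' else 420; K[:,:]=K&(abs(np.arange(640)-uc)<35)
    B=P[K]; a=B[:,:2]@u; b=B[:,:2]@lv; print(nm,K.sum(),'h',np.median(hgt[K]),'u',np.percentile(a,[1,50,99]),'lv',np.percentile(b,[1,50,99]),'mean',B.mean(0))
print('u',u,'lv',lv)
E
```

```text
hsv green [ 65 121 200] [ 65 117 202] [ 65 118 203] mark [ 65 117 200] blue [109 130 177]
top0
liner centre mm [575.3  99.9] size [94.3 59.7] ang 11.1
blue centre mm [561.4 166. ] size [96.6 55.4] ang 10.9
mark centre mm [486.8  49.9] size [13.6 13.9] ang 89.3
yellow centre mm [534.5 311.4] size [130.1  26.5] ang 12.6
scene0
liner centre mm [570.  108.1] size [99.8 53.1] ang 10.5
blue centre mm [559.6 165.7] size [99.7 60.4] ang 10.9
mark centre mm [489.5  53.2] size [13.9 15.3] ang 5.4
yellow centre mm [534.6 312.9] size [133.9  34.2] ang 10.8
plane [ 0.55927581 -0.11871657 -0.2510193 ] slope 29.758195702227887 updir -11.98420152868656 2139
plate extents along u [0.50941151 0.61473746] lv [-0.32444259 -0.03656658]
orange 817 h 0.04195962479747538 u [0.51086512 0.53705548 0.56434198] lv [-0.15884178 -0.11019567 -0.06156527] mean [ 0.5025238  -0.21919028  0.10427731]
tall 858 h 0.06584694868716423 u [0.49903116 0.52515697 0.55180522] lv [-0.29936252 -0.24974679 -0.2007398 ] mean [ 0.46195753 -0.35327204  0.12496476]
u [ 0.97820489 -0.20764197] lv [0.20764197 0.97820489]
```

```bash
python3 -m crank '[[[0,0,-0.07],-0.172],[[0,0,-0.07],-0.172],[[0,0,-0.07],-0.172],[[0,0,-0.07],-0.172],[[0,0,-0.07],-0.172],[[0,0,-0.07],-0.172],[[0,0,-0.07],-0.172],[[0.096,-0.126,0],0],[[0.096,-0.126,0],0],[[0.096,-0.126,0],0],[[0.096,-0.126,0],0],[[0.096,-0.126,0],0],[[0.096,-0.126,0],0],[[0.096,-0.126,0],0],[[0.096,-0.126,0],0],[[0.096,-0.126,0],0],[[0.096,-0.126,0],0],[[0.096,-0.126,0],0],[[0.096,-0.126,0],0],[[0.096,-0.126,0],0]]' 1; cat >> h.py <<'E'
Rr=np.array([[.978205,.207642,0],[-.207642,.978205,0],[0,0,1]])  # columns: u, lv, z
def st():
    s=r.state(); R=Ro.from_rotvec(s['tool_rot']).as_matrix(); p=np.array(s['ee_pos'])
    print('t',round(s['t'],2),'tcp',np.round(p,4),'u,lv',np.round(p@Rr,4)[:2],'w',round(float(s['width']),4),'F',np.round(s['contact_force'],1))
    print('tool x',np.round(R[:,0],3),'z',np.round(R[:,2],3),'z in (u,lv,z)',np.round(R[:,2]@Rr,3),'q',np.round(s['q'],3))
    return p,R
E
python3 -c "
from h import *
st()"
```

```text
t: 2.1
ee_pos: [0.7313, -0.1931, 0.3779]
tool_rot: [-3.124, 0.335, 0.001]
contact_force: [0.9, -0.8, 0.6]
width: 0.0854
t 2.1 tcp [ 0.7313 -0.1931  0.3779] u,lv [ 0.7554 -0.037 ] w 0.0854 F [ 0.9 -0.8  0.6]
tool x [ 0.977 -0.212 -0.001] z [-0.001  0.    -1.   ] z in (u,lv,z) [-0.001  0.    -1.   ] q [-0.298  0.558  1.108 -0.     1.477 -0.085]
```

```bash
python3 -m crank '[[[0.15,-0.06,0],0],[[0.15,-0.06,0],0],[[0.15,0,0],0],[[0.15,0,0],0],[[0.15,0,0],0],[[0.15,0,0],0],[[0.15,0,0],0],[[0.15,0,0],0]]'; python3 -c "
from h import *
st()"
```

```text
t: 2.9
ee_pos: [0.9647, -0.2091, 0.3412]
tool_rot: [3.111, -0.333, 0.141]
contact_force: [-0.3, 0.0, 0.8]
width: 0.0856
t 2.9 tcp [ 0.9647 -0.2091  0.3412] u,lv [ 0.9871 -0.0042] w 0.0856 F [-0.3  0.   0.8]
tool x [ 0.973 -0.211  0.09 ] z [ 0.088 -0.019 -0.996] z in (u,lv,z) [ 0.09  -0.    -0.996] q [-0.245  1.046  0.237  0.003  1.768 -0.031]
```

```bash
python3 -m crank '[[[0.15,0,0],0],[[0.15,0,0],0],[[0.15,0,0],0],[[0.15,0,0],0]]'; python3 -c "
from h import *
st()"; python3 -m crank '[[[-0.15,0,0],0],[[-0.15,0,0],0]]'; python3 -c "
from h import *
st()"
```

```text
t: 3.3
ee_pos: [1.0217, -0.2214, 0.3207]
tool_rot: [3.082, -0.33, 0.339]
contact_force: [0.1, -0.1, -0.4]
width: 0.0854
t 3.3 tcp [ 1.0217 -0.2214  0.3207] u,lv [ 1.0454 -0.0045] w 0.0854 F [ 0.1 -0.1 -0.4]
tool x [ 0.954 -0.207  0.217] z [ 0.212 -0.046 -0.976] z in (u,lv,z) [ 0.217 -0.001 -0.976] q [-0.245  1.076  0.236  0.007  1.611 -0.03 ]
t: 3.5
ee_pos: [0.982, -0.2131, 0.3104]
tool_rot: [3.083, -0.33, 0.337]
contact_force: [1.5, 0.1, 0.9]
width: 0.0859
t 3.5 tcp [ 0.982  -0.2131  0.3104] u,lv [ 1.0049 -0.0046] w 0.0859 F [1.5 0.1 0.9]
tool x [ 0.954 -0.207  0.216] z [ 0.211 -0.046 -0.976] z in (u,lv,z) [ 0.216 -0.001 -0.976] q [-0.247  0.928  0.575  0.007  1.422 -0.033]
```

```bash
python3 -m crank '[[[0.16,0,0.03],0],[[0.16,0,0.03],0],[[0.16,0,0.03],0],[[0.16,0,0.03],0],[[0.16,0,0.03],0],[[0.16,0,0.03],0],[[0.16,0,0.03],0]]'; python3 -c "
from h import *
st()"
```

```text
t: 4.2
ee_pos: [1.1098, -0.2408, 0.2839]
tool_rot: [3.014, -0.323, 0.637]
contact_force: [-0.1, -0.3, 0.2]
width: 0.0854
t 4.2 tcp [ 1.1098 -0.2408  0.2839] u,lv [ 1.1356 -0.0051] w 0.0854 F [-0.1 -0.3  0.2]
tool x [ 0.894 -0.194  0.405] z [ 0.395 -0.086 -0.914] z in (u,lv,z) [ 0.405 -0.002 -0.914] q [-0.244  1.137  0.237  0.013  1.352 -0.031]
```

```bash
python3 -m crank '[[[0.16,0,0.04],0],[[0.16,0,0.04],0],[[0.1,0,0.03],0]]'; python3 -c "
from h import *
st()"
```

```text
t: 4.5
ee_pos: [1.1453, -0.2485, 0.2819]
tool_rot: [2.972, -0.318, 0.775]
contact_force: [0.0, -0.4, 0.9]
width: 0.0855
t 4.5 tcp [ 1.1453 -0.2485  0.2819] u,lv [ 1.172  -0.0053] w 0.0855 F [ 0.  -0.4  0.9]
tool x [ 0.853 -0.185  0.488] z [ 0.477 -0.103 -0.873] z in (u,lv,z) [ 0.488 -0.002 -0.873] q [-0.244  1.155  0.236  0.016  1.241 -0.032]
```

```bash
python3 - <<'E'
from h import *
d=grab('wrist','wrist1'); p,R=st()
vv=np.mgrid[0:480,0:640]; uv=np.stack([vv[1],vv[0]],-1).reshape(-1,2)
P,z=depthpts(d,uv); T=((P-p)@R*1000).reshape(480,640,3); zz=z.reshape(480,640)
print('cam in tool',np.round((-d['R'].T@d['t']-p)@R,3))
K=(zz>0)&(zz<.3); print(K.sum(), np.round(np.percentile(T[K],[0,1,50,99,100],axis=0),1))
E
```

```text
t 4.55 tcp [ 1.1458 -0.2486  0.2815] u,lv [ 1.1724 -0.0052] w 0.0851 F [ 1.4 -0.7 -0.8]
tool x [ 0.852 -0.185  0.489] z [ 0.478 -0.104 -0.872] z in (u,lv,z) [ 0.489 -0.002 -0.872] q [-0.244  1.155  0.237  0.016  1.239 -0.032]
cam in tool [ 0.    -0.08  -0.143]
57264 [[-279.   -21.5  -97.5]
 [-255.9  -19.8  -95.4]
 [  -2.   -11.5  -75.7]
 [  70.8  141.3   73.7]
 [  75.   166.3  104.3]]
```

View pics/wrist1.png

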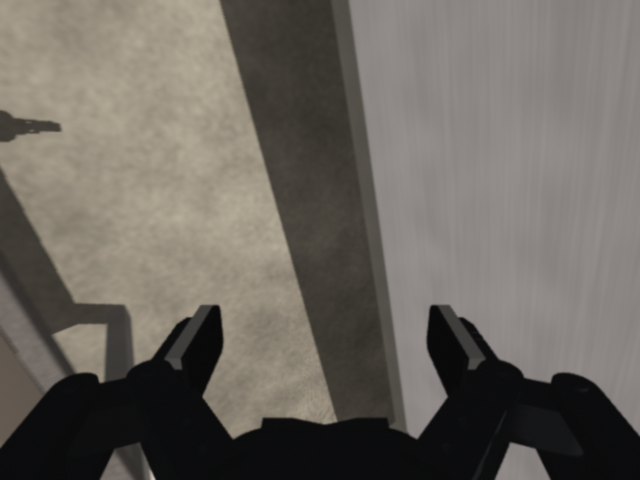

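```bash
python3 - <<'E'
from h import *
d=load('wrist1'); p,R=st()
for v in (307,310,314,320,330,340):
    us=[200,208,215,435,442,450]
    P,z=depthpts(d,[(u,v) for u in us]); print(v,[tuple(np.round((q-p)@R*1000).astype(int)) if zz<.3 else None for q,zz in zip(P,z)])
E
```

```text
t 4.55 tcp [ 1.1458 -0.2486  0.2815] u,lv [ 1.1724 -0.0052] w 0.0851 F [ 1.4 -0.7 -0.8]
tool x [ 0.852 -0.185  0.489] z [ 0.478 -0.104 -0.872] z in (u,lv,z) [ 0.489 -0.002 -0.872] q [-0.244  1.155  0.237  0.016  1.239 -0.032]
307 [(np.int64(-48), np.int64(-12), np.int64(-20)), (np.int64(-46), np.int64(-11), np.int64(-19)), (np.int64(-42), np.int64(-12), np.int64(-20)), (np.int64(43), np.int64(-11), np.int64(-19)), (np.int64(46), np.int64(-11), np.int64(-19)), (np.int64(49), np.int64(-12), np.int64(-20))]
310 [(np.int64(-48), np.int64(-11), np.int64(-22)), (np.int64(-45), np.int64(-11), np.int64(-22)), (np.int64(-43), np.int64(-10), np.int64(-19)), (np.int64(43), np.int64(-10), np.int64(-20)), (np.int64(45), np.int64(-11), np.int64(-22)), (np.int64(48), np.int64(-12), np.int64(-22))]
314 [(np.int64(-47), np.int64(-11), np.int64(-24)), (np.int64(-44), np.int64(-11), np.int64(-24)), (np.int64(-43), np.int64(-8), np.int64(-19)), (np.int64(43), np.int64(-9), np.int64(-21)), (np.int64(44), np.int64(-11), np.int64(-24)), (np.int64(47), np.int64(-12), np.int64(-26))]
320 [(np.int64(-45), np.int64(-11), np.int64(-29)), (np.int64(-43), np.int64(-11), np.int64(-28)), (np.int64(-43), np.int64(-6), np.int64(-21)), (np.int64(43), np.int64(-7), np.int64(-22)), (np.int64(43), np.int64(-12), np.int64(-30)), (np.int64(46), np.int64(-11), np.int64(-28))]
330 [(np.int64(-43), np.int64(-11), np.int64(-35)), (np.int64(-42), np.int64(-8), np.int64(-30)), (np.int64(-43), np.int64(-2), np.int64(-21)), (np.int64(43), np.int64(-3), np.int64(-22)), (np.int64(43), np.int64(-8), np.int64(-30)), (np.int64(44), np.int64(-11), np.int64(-35))]
340 [(np.int64(-43), np.int64(-9), np.int64(-37)), (np.int64(-42), np.int64(-4), np.int64(-31)), (np.int64(-43), np.int64(1), np.int64(-23)), (np.int64(43), np.int64(1), np.int64(-23)), (np.int64(43), np.int64(-5), np.int64(-32)), (np.int64(43), np.int64(-10), np.int64(-39))]
```

```bash
python3 -m crank '[[[-0.132,0.025,-0.057],0],[[-0.132,0.025,-0.057],0],[[-0.132,0.025,-0.057],0],[[-0.132,0.025,-0.057],0],[[-0.132,0.025,-0.057],0],[[-0.132,0.025,-0.057],0],[[-0.132,0.025,-0.057],0],[[-0.132,0.025,-0.057],0],[[-0.132,0.025,-0.057],0],[[-0.132,0.025,-0.057],0],[[-0.132,0.025,-0.057],0],[[-0.132,0.025,-0.057],0]]'; cat >> h.py <<'E'
def to(u,lv,z):
    p,R=st(); g=Rr@np.array([u,lv,z]); print('units to target',np.round((g-p)@R/.3,3))
def dw(x,y,z):
    p,R=st(); g=np.array([x,y,z]); print('units to target',np.round((g-p)@R/.3,3))
E
python3 -c "
from h import *
to(.521,-.11,.133)"
```

```text
t: 5.75
ee_pos: [0.6835, -0.2315, 0.2378]
tool_rot: [2.972, -0.317, 0.776]
contact_force: [0.3, 0.5, 0.1]
width: 0.0854
t 5.75 tcp [ 0.6835 -0.2315  0.2378] u,lv [ 0.7167 -0.0846] w 0.0854 F [0.3 0.5 0.1]
tool x [ 0.853 -0.184  0.489] z [ 0.478 -0.103 -0.872] z in (u,lv,z) [ 0.489 -0.002 -0.872] q [-0.421  0.378  1.889  0.272  0.386 -0.435]
units to target [-0.74   0.087 -0.014]
```

```bash
cat > ik.py <<'E'
from h import *
D=[(.481,1.597,1.065,.6495,.231),(1.046,.237,1.768,.987,.3412),(1.155,.237,1.239,1.1724,.2815),(.928,.575,1.422,1.005,.3104),(.558,1.108,1.477,.7564,.3779),(1.137,.237,1.352,1.1356,.2839)]
A=[];b=[]
for q2,q3,q5,rr,z in D:
    s=q2+q3;t=s+q5
    A+=[[1,0,np.sin(q2),np.sin(s),np.cos(s),np.sin(t)],[0,1,np.cos(q2),np.cos(s),-np.sin(s),np.cos(t)]];b+=[rr,z]
X,*_=np.linalg.lstsq(np.array(A),np.array(b),rcond=None)
r0,h0,L2,Lc,Ls,dd=X
if __name__=='__main__': print(np.round(X,4),np.round(np.array(A)@X-b,4))
from scipy.optimize import fsolve
def ik(p,zt,q0=(.4,1.9)):
    W=np.array(p)-dd*np.array(zt); rw=np.hypot(W[0],W[1]); a=np.arctan2(W[1],W[0])
    f=lambda q:[r0+L2*np.sin(q[0])+Lc*np.sin(q.sum())+Ls*np.cos(q.sum())-rw,h0+L2*np.cos(q[0])+Lc*np.cos(q.sum())-Ls*np.sin(q.sum())-W[2]]
    q,_,ok,_=fsolve(f,q0,full_output=True); s=q.sum(); v=np.array([np.cos(a)*np.sin(s),np.sin(a)*np.sin(s),np.cos(s)])
    return np.round([a,q[0],q[1],np.arccos(v@zt)],3),ok==1
E
cat > t.py <<'E'
import ik; from ik import *
print(np.round(X,4),np.round(np.array(A)@X-b,4))
for tilt in (30,25,20):
  for u,z in ((.717,.238),(.521,.133),(.551,.081)):
    s,c=np.sin(np.radians(tilt)),np.cos(np.radians(tilt)); zt=Rr@np.array([s,0,-c]); print(tilt,u,z,ik(Rr@np.array([u,-.11,z]),zt))
E
python3 t.py
```

```text
[0.0018 0.3186 0.5968 0.4441 0.0328 0.3722] [ 0.0001  0.0001  0.0001  0.0004  0.0001  0.0001 -0.0002 -0.0002 -0.0001
 -0.0001 -0.     -0.0003]
30 0.717 0.238 (array([-0.413,  0.382,  1.891,  0.367]), True)
30 0.521 0.133 (array([-0.527,  0.358,  2.386,  0.188]), True)
30 0.551 0.081 (array([-0.502,  0.509,  2.359,  0.272]), True)
25 0.717 0.238 (array([-0.403,  0.401,  1.813,  0.504]), True)
25 0.521 0.133 (array([-0.503,  0.347,  2.316,  0.136]), True)
25 0.551 0.081 (array([-0.482,  0.489,  2.291,  0.129]), True)
20 0.717 0.238 (array([-0.394,  0.427,  1.733,  0.641]), True)
20 0.521 0.133 (array([-0.482,  0.35 ,  2.246,  0.228]), True)
20 0.551 0.081 (array([-0.463,  0.484,  2.22 ,  0.131]), True)
```

```bash
cat > path.py <<'E'
from ik import *
def full(p,R,prev=None):
    q,ok=ik(p,R[:,2]); B=Ro.from_euler('ZY',[q[0],q[1]+q[2]]).as_matrix()
    e=Ro.from_matrix(B.T@R@Ro.from_euler('z',-np.pi).as_matrix()).as_euler('ZYZ')
    return np.round(np.r_[q[:3],e],3),ok
def Rt(tilt,yaw=0):
    s,c=np.sin(np.radians(tilt)),np.cos(np.radians(tilt)); y=np.radians(yaw)
    R=np.c_[Rr@[c,0,s],Rr@[0,-1,0],Rr@[s,0,-c]]; return R@Ro.from_euler('z',yaw,degrees=True).as_matrix()
E
cat > t.py <<'E'
from path import *
p,R=st(); print(full(p,R))
for w in ([(.7167,-.0846,.2378),(.521,-.11,.133),(.551,-.11,.081)],[(.7167,-.0846,.2378),(.7167,-.2,.2378),(.521,-.2,.15),(.521,-.11,.15),(.551,-.11,.081)]):
    print('path')
    for a,b_ in zip(w[:-1],w[1:]):
        for k in np.linspace(0,1,6): 
            g=np.array(a)*(1-k)+np.array(b_)*k; print(np.round(g,3),full(Rr@g,Rt(29.2)))
E
python3 t.py
```

```text
t 5.75 tcp [ 0.6835 -0.2315  0.2378] u,lv [ 0.7167 -0.0846] w 0.0854 F [0.3 0.5 0.1]
tool x [ 0.853 -0.184  0.489] z [ 0.478 -0.103 -0.872] z in (u,lv,z) [ 0.489 -0.002 -0.872] q [-0.421  0.378  1.889  0.272  0.386 -0.435]
(array([-0.365,  0.378,  1.891,  0.205,  0.374, -0.324]), True)
path
[ 0.717 -0.085  0.238] (array([-0.366,  0.379,  1.89 ,  0.209,  0.376, -0.332]), True)
[ 0.678 -0.09   0.217] (array([-0.388,  0.359,  1.992,  0.298,  0.3  , -0.442]), True)
[ 0.638 -0.095  0.196] (array([-0.414,  0.345,  2.091,  0.456,  0.227, -0.625]), True)
[ 0.599 -0.1    0.175] (array([-0.444,  0.339,  2.188,  0.776,  0.163, -0.975]), True)
[ 0.56  -0.105  0.154] (array([-0.48 ,  0.341,  2.283,  1.393,  0.133, -1.63 ]), True)
[ 0.521 -0.11   0.133] (array([-0.523,  0.355,  2.375,  2.038,  0.17 , -2.32 ]), True)
[ 0.521 -0.11   0.133] (array([-0.523,  0.355,  2.375,  2.038,  0.17 , -2.32 ]), True)
[ 0.527 -0.11   0.123] (array([-0.517,  0.386,  2.371,  2.181,  0.181, -2.46 ]), True)
[ 0.533 -0.11   0.112] (array([-0.513,  0.416,  2.367,  2.297,  0.196, -2.573]), True)
[ 0.539 -0.11   0.102] (a
[... 1628 characters left out ...]
rue)
[ 0.521 -0.128  0.15 ] (array([-0.57 ,  0.32 ,  2.348,  1.618,  0.173, -1.937]), True)
[ 0.521 -0.11   0.15 ] (array([-0.523,  0.314,  2.36 ,  1.708,  0.153, -1.985]), True)
[ 0.521 -0.11   0.15 ] (array([-0.523,  0.314,  2.36 ,  1.708,  0.153, -1.985]), True)
[ 0.527 -0.11   0.136] (array([-0.517,  0.353,  2.361,  1.963,  0.161, -2.238]), True)
[ 0.533 -0.11   0.122] (array([-0.513,  0.391,  2.359,  2.158,  0.176, -2.432]), True)
[ 0.539 -0.11   0.109] (array([-0.508,  0.429,  2.357,  2.318,  0.197, -2.591]), True)
[ 0.545 -0.11   0.095] (array([-0.503,  0.467,  2.353,  2.44 ,  0.221, -2.71 ]), True)
[ 0.551 -0.11   0.081] (array([-0.499,  0.505,  2.348,  2.532,  0.246, -2.801]), True)
```

```bash
python3 -m crank '[[[0,0,0],0.19],[[0,0,0],0.19],[[0,0,0],0.19],[[0,0,0],0.19],[[0,0,0],0.19],[[0,0,0],0.19],[[0,0,0],0.19],[[0,0,0],0.19],[[0,0,0],0.19],[[0,0,0],0.19],[[0,0,0],0.19],[[0,0,0],0.19],[[0,0,0],0.19],[[0,0,0],0.19],[[0,0,0],0.19],[[0,0,0],0.19],[[0,0,0],0.19],[[0,0,0],0.19],[[0,0,0],0.19],[[0,0,0],0.19]]'
python3 - <<'E'
s=open('ik.py').read()
s=s.replace("rw=np.hypot(W[0],W[1]); a=np.arctan2(W[1],W[0])","rh=np.hypot(W[0],W[1]); rw=np.sqrt(rh**2-.03**2); a=np.arctan2(W[1],W[0])-np.arcsin(.03/rh)")
open('ik.py','w').write(s)
E
sed -i 's/Rt(29.2)/Rt(29.2,180)/' t.py; python3 t.py | head -18; python3 -c "
from h import *
to(.60,-.11,.2)"
```

```text
t: 7.75
ee_pos: [0.6854, -0.2317, 0.238]
tool_rot: [0.081, 2.636, -0.124]
contact_force: [-0.8, -0.3, 0.0]
width: 0.0853
t 7.75 tcp [ 0.6854 -0.2317  0.238 ] u,lv [ 0.7185 -0.0843] w 0.0853 F [-0.8 -0.3  0. ]
tool x [-0.875  0.035 -0.483] z [ 0.478 -0.103 -0.873] z in (u,lv,z) [ 0.489 -0.001 -0.873] q [-0.42   0.38   1.885  0.27   0.388  2.558]
(array([-0.419,  0.38 ,  1.888,  0.271,  0.385,  2.558]), True)
path
[ 0.717 -0.085  0.238] (array([-0.421,  0.378,  1.891,  0.276,  0.386,  2.699]), True)
[ 0.678 -0.09   0.217] (array([-0.448,  0.358,  1.994,  0.383,  0.314,  2.566]), True)
[ 0.638 -0.095  0.196] (array([-0.478,  0.344,  2.093,  0.559,  0.247,  2.36 ]), True)
[ 0.599 -0.1    0.175] (array([-0.514,  0.337,  2.19 ,  0.872,  0.193,  2.011]), True)
[ 0.56  -0.105  0.154] (array([-0.556,  0.34 ,  2.285,  1.379,  0.17 ,  1.46 ]), True)
[ 0.521 -0.11   0.133] (array([-0.607,  0.354,  2.378,  1.902,  0.201,  0.882]), True)
[ 0.521 -0.11   0.133] (array([-0.607,  0.354,  2.378,  1.902,  0.201,  0.882]), True)
[ 0.527 -0.11   0.123] (array([-0.6  ,  0.385,  2.374,  2.033,  0.209,  0.755]), True)
[ 0.533 -0.11   0.112] (array([-0.594,  0.415,  2.369,  2.143,  0.22 ,  0.647]), True)
[ 0.539 -0.11   0.102] (array([-0.588,  0.445,  2.364,  2.242,  0.233,  0.551]), True)
[ 0.545 -0.11   0.091] (array([-0.582,  0.475,  2.358,  2.327,  0.247,  0.47 ]), True)
[ 0.551 -0.11   0.081] (array([-0.576,  0.504,  2.351,  2.397,  0.261,  0.403]), True)
path
[ 0.717 -0.085  0.238] (array([-0.421,  0.378,  1.891,  0.276,  0.386,  2.699]), True)
t 7.75 tcp [ 0.6854 -0.2317  0.238 ] u,lv [ 0.7185 -0.0843] w 0.0853 F [-0.8 -0.3  0. ]
tool x [-0.875  0.035 -0.483] z [ 0.478 -0.103 -0.873] z in (u,lv,z) [ 0.489 -0.001 -0.873] q [-0.42   0.38   1.885  0.27   0.388  2.558]
units to target [ 0.415 -0.025 -0.082]
```

```bash
python3 -m crank '[[[0,0,0],0.19],[[0.1,-0.011,-0.002],0],[[0.1,-0.011,-0.002],0],[[0.1,-0.011,-0.002],0],[[0.037,-0.0044,-0.001],0],[[0.037,-0.0044,-0.001],0],[[0.037,-0.0044,-0.001],0],[[0.037,-0.0044,-0.001],0],[[0.037,-0.0044,-0.001],0],[[0.037,-0.0044,-0.001],0],[[0.037,-0.0044,-0.001],0],[[0.037,-0.0044,-0.001],0],[[0.037,-0.0044,-0.001],0],[[0.037,-0.0044,-0.001],0],[[0.037,-0.0044,-0.001],0],[[0.037,-0.0044,-0.001],0]]'
python3 -c "
from h import *
to(.521,-.11,.133); grab('wrist','wrist2')"
```

```text
t: 9.35
ee_pos: [0.487, -0.2172, 0.1338]
tool_rot: [0.269, 2.618, -0.076]
contact_force: [-0.7, 0.1, -0.1]
width: 0.0854
t 9.35 tcp [ 0.487  -0.2172  0.1338] u,lv [ 0.5215 -0.1114] w 0.0854 F [-0.7  0.1 -0.1]
tool x [-0.854  0.176 -0.49 ] z [ 0.479 -0.103 -0.872] z in (u,lv,z) [ 0.49  -0.002 -0.872] q [-0.61   0.352  2.374  1.883  0.201  0.894]
units to target [0.003 0.005 0.001]
```

View pics/wrist2.png

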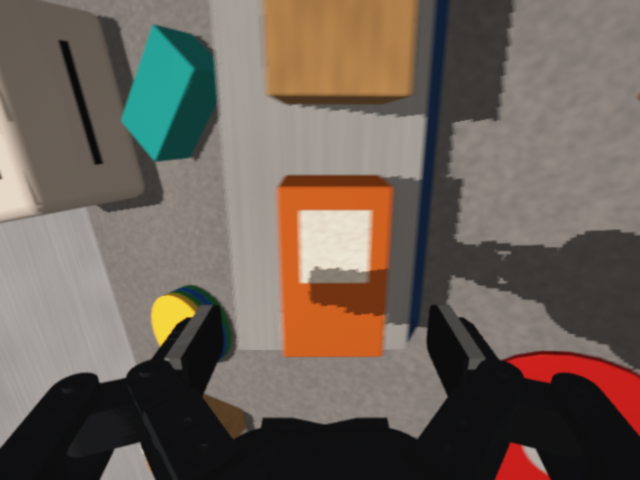

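The orange carton spans columns 280–390 and rows 178–356 between the open fingers, whose tips are at (205,315) and (440,315). The tall carton is clear at the top. Next I measure the carton in the tool frame.

```bash
python3 - <<'E'
from h import *
d=load('wrist2'); p,R=st(); h=cv2.cvtColor(d['frame'],cv2.COLOR_RGB2HSV).astype(int)
vv=np.mgrid[0:480,0:640]; uv=np.stack([vv[1],vv[0]],-1).reshape(-1,2)
P,z=depthpts(d,uv); T=((P-p)@R*1000).reshape(480,640,3)
K=(h[...,0]<15)&(h[...,1]>150)&(uv.reshape(480,640,2)[...,1]>150)&(uv.reshape(480,640,2)[...,0]>270)&(uv.reshape(480,640,2)[...,0]<400)
A=T[K]; zt=np.median(A[:,2]); print('top z',zt)
B=A[abs(A[:,2]-zt)<4]; print(np.round(np.percentile(B,[.5,50,99.5],axis=0),1)); 
rr=cv2.minAreaRect(B[:,:2].astype(np.float32)); print(rr)
c,*_=np.linalg.lstsq(np.c_[B[:,:2],np.ones(len(B))],B[:,2],rcond=None); print('slopes deg',np.degrees(c[:2]))
E
```

```text
t 9.4 tcp [ 0.4852 -0.2167  0.1328] u,lv [ 0.5196 -0.1112] w 0.0855 F [-1.6  1.7 -1.4]
tool x [-0.855  0.176 -0.488] z [ 0.477 -0.103 -0.873] z in (u,lv,z) [ 0.488 -0.001 -0.873] q [-0.611  0.353  2.377  1.89   0.201  0.886]
top z 33.26737039800463
[[-25.3 -49.2  31.6]
 [  1.8   9.6  33.2]
 [ 29.9  49.7  36.1]]
((2.5666732788085938, 0.7671852111816406), (56.50751495361328, 100.4294204711914), 0.22792617976665497)
slopes deg [ 0.83480653 -0.26991553]
```

```bash
python3 -m crank '[[[0.009,0.003,0.02],0],[[0,0,0.025],0],[[0,0,0.03],0],[[0,0,0.03],0],[[0,0,0.03],0],[[0,0,0.03],0],[[0,0,0.02],0],[[0,0,0.016],0],[[0,0,0],0]]' && python3 -c "
from h import *
to(.551,-.1105,.081)"; python3 -m crank '[[[0,0,0],0],[[0,0,0],0],[[0,0,0],0],[[0,0,0],0],[[0,0,0],0],[[0,0,0],0],[[0,0,0],0],[[0,0,0],0]]' -1
python3 - <<'E'
from h import *
p,R=st(); d=grab('wrist','wrist3')
for v in (310,320,330,340,350,360,370):
    us=list(range(225,300,6))
    P,z=depthpts(d,[(u,v) for u in us]); print(v,[tuple(np.round((q-p)@R*1000).astype(int).tolist()) for q in P])
E
```

```text
t: 10.3
ee_pos: [0.5142, -0.222, 0.0794]
tool_rot: [0.269, 2.619, -0.075]
contact_force: [0.0, -0.4, 0.4]
width: 0.0855
t 10.3 tcp [ 0.5142 -0.222   0.0794] u,lv [ 0.5491 -0.1104] w 0.0855 F [ 0.  -0.4  0.4]
tool x [-0.854  0.176 -0.489] z [ 0.478 -0.103 -0.872] z in (u,lv,z) [ 0.489 -0.001 -0.872] q [-0.579  0.506  2.352  2.406  0.265  0.387]
units to target [-0.008 -0.    -0.002]
t: 11.1
ee_pos: [0.5134, -0.2219, 0.08]
tool_rot: [0.269, 2.619, -0.076]
contact_force: [-6.0, 1.5, 9.1]
width: 0.0568
t 11.1 tcp [ 0.5134 -0.2219  0.08  ] u,lv [ 0.5483 -0.1105] w 0.0568 F [-6.   1.5  9.1]
tool x [-0.854  0.176 -0.489] z [ 0.478 -0.103 -0.872] z in (u,lv,z) [ 0.489 -0.002 -0.872] q [-0.58   0.504  2.354  2.406  0.265  0.387]
310 [(-40, -7, -15), (-38, -7, -14), (-34, -11, -20), (-31, -11, -21), (-27, -15, -28), (-25, -14, -27), (-23, -14, -26), (-21, -14, -27), (-19, -14, -26), (-17, -14, -27), (-14, -15, -28), (-12, -14, -27), (-10, -15, -28)]
320 [(-39, -7, -21), (-34, -11, -28), (-32, -11, -28), (-30, -11, -28), (-28, -10, -26), (-26, -10, -27), (-24, -10, -27), (-21, -10, -26), (-19, 
[... 433 characters left out ...]
-19, -2, -27), (0, -80, -142), (-15, -2, -27), (-13, -2, -27), (-10, -2, -27)]
350 [(-31, -12, -48), (-31, -7, -41), (-29, -7, -41), (-29, -3, -35), (-29, 3, -27), (-27, 3, -27), (-24, 3, -27), (-22, 3, -27), (-20, 3, -27), (-17, 3, -27), (-15, 3, -27), (-13, 4, -26), (-11, 3, -27)]
360 [(-30, -11, -52), (-30, -6, -45), (-30, -4, -42), (-29, 0, -37), (-29, 7, -28), (-27, 8, -27), (-24, 7, -28), (-22, 8, -26), (-20, 7, -28), (-18, 7, -27), (-15, 7, -27), (-13, 7, -27), (-11, 8, -27)]
370 [(-29, -12, -57), (-27, -12, -57), (-30, 1, -41), (-29, 3, -38), (-29, 10, -29), (-27, 12, -27), (-25, 11, -28), (-22, 12, -27), (-20, 12, -28), (-18, 12, -27), (-15, 12, -27), (-13, 13, -26), (-11, 12, -27)]
```

View pics/wrist3.png

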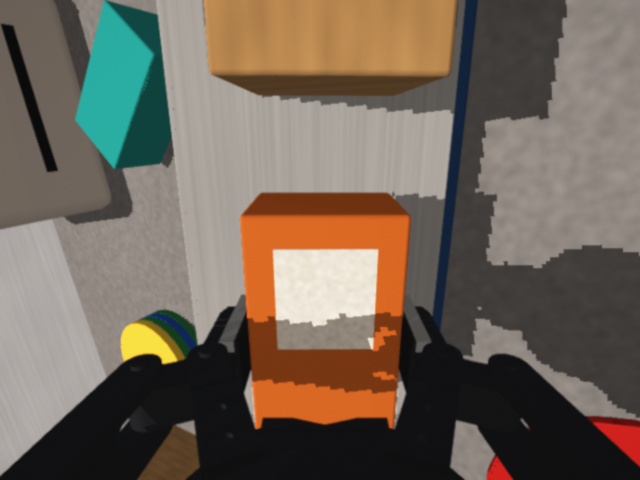

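The carton is gripped: opening 56.8 mm, its top edge at column 245–408, and the finger tips about 14 mm below the top. Next I lift it off square to the slope, then back outward.

```bash
python3 -m crank '[[[0,0,-0.01],0],[[0,0,-0.02],0],[[0,0,-0.03],0],[[0,0,-0.03],0],[[0,0,-0.03],0],[[0,0,-0.03],0],[[0,0,-0.03],0],[[0,0,-0.03],0],[[0,0,-0.03],0]]' && python3 -m crank '[[[-0.03,0.005,-0.01],0],[[-0.04,0.0056,-0.0105],0],[[-0.045,0.0056,-0.0105],0],[[-0.045,0.0056,-0.0105],0],[[-0.045,0.0056,-0.0105],0],[[-0.045,0.0056,-0.0105],0],[[-0.045,0.0056,-0.0105],0],[[-0.045,0.0056,-0.0105],0],[[-0.05,0.0056,-0.0105],0],[[-0.05,0.0056,-0.0105],0],[[-0.07,0.0056,-0.0105],0],[[-0.07,0.0056,-0.0105],0]]'
python3 -c "
from h import *
to(.68,.03,.27)"
```

```text
t: 12.05
ee_pos: [0.4786, -0.2145, 0.1427]
tool_rot: [0.269, 2.62, -0.076]
contact_force: [0.5, -0.0, -4.9]
width: 0.0569
t: 13.25
ee_pos: [0.6134, -0.2218, 0.2601]
tool_rot: [0.27, 2.621, -0.076]
contact_force: [0.7, -0.5, -4.0]
width: 0.0571
t 13.25 tcp [ 0.6134 -0.2218  0.2601] u,lv [ 0.6461 -0.0896] w 0.0571 F [ 0.7 -0.5 -4. ]
tool x [-0.855  0.177 -0.487] z [ 0.476 -0.103 -0.873] z in (u,lv,z) [ 0.488 -0.002 -0.873] q [-0.462  0.257  2.01   0.316  0.396  2.622]
units to target [-0.117  0.398  0.026]
```

```bash
python3 -m crank '[[[-0.03,0.1,0.006],0],[[-0.03,0.1,0.006],0],[[-0.03,0.1,0.006],0],[[-0.03,0.1,0.006],0]]'; cat > t2.py <<'E'
from path import *
p,R=st(); print(full(p,R))
for z in (.2,.27,.34):
  for tilt in (29.2,15,0):
    print(z,tilt,[(u,full(Rr@[u,.03,z],Rt(tilt,180))[0][[1,2,3,4]].tolist()) for u in (.64,.58,.52,.46,.40)])
E
python3 t2.py
```

```text
t: 13.65
ee_pos: [0.6674, -0.1231, 0.2676]
tool_rot: [0.239, 2.611, -0.029]
contact_force: [0.1, -0.4, -4.9]
width: 0.0569
t 13.65 tcp [ 0.6674 -0.1231  0.2676] u,lv [0.6784 0.0181] w 0.0569 F [ 0.1 -0.4 -4.9]
tool x [-0.853  0.164 -0.496] z [ 0.492 -0.066 -0.868] z in (u,lv,z) [ 0.495  0.038 -0.868] q [-0.262  0.279  1.96   0.169  0.391  2.923]
(array([-0.262,  0.278,  1.964,  0.17 ,  0.388,  2.922]), True)
0.2 29.2 [(0.64, [0.329, 2.105, -0.0, 0.198]), (0.58, [0.255, 2.227, -0.001, 0.15]), (0.52, [0.179, 2.345, -0.001, 0.108]), (0.46, [0.097, 2.457, -0.001, 0.078]), (0.4, [0.004, 2.562, -0.001, 0.066])]
0.2 15 [(0.64, [0.385, 1.889, -0.0, 0.606]), (0.58, [0.307, 2.017, -0.0, 0.556]), (0.52, [0.228, 2.139, -0.0, 0.513]), (0.46, [0.145, 2.255, -0.0, 0.48]), (0.4, [0.055, 2.364, -0.0, 0.461])]
0.2 0 [(0.64, [0.497, 1.654, 0.0, 0.991]), (0.58, [0.417, 1.795, 0.0, 0.93]), (0.52, [0.338, 1.927, 0.0, 0.877]), (0.46, [0.258, 2.052, 0.0, 0.832]), (0.4, [0.175, 2.171, 0.0, 0.796])]
0.27 29.2 [(0.64, [0.224, 2.029, -0.0, 0.379]), (0.58, [0.137, 2.145, -0.0, 0.35]), (0.52, [0.045, 2.253, -0.0,
[... 340 characters left out ...]
6, 0.0, 1.081]), (0.52, [0.258, 1.845, 0.0, 1.039]), (0.46, [0.169, 1.965, 0.0, 1.008]), (0.4, [0.076, 2.077, 0.0, 0.989])]
0.34 29.2 [(0.64, [0.142, 1.936, -0.0, 0.554]), (0.58, [0.047, 2.046, -0.0, 0.539]), (0.52, [-0.054, 2.146, -0.0, 0.54]), (0.46, [-0.163, 2.236, -0.0, 0.559]), (0.4, [-0.283, 2.314, -0.0, 0.601])]
0.34 15 [(0.64, [0.242, 1.717, -0.0, 0.921]), (0.58, [0.149, 1.837, -0.0, 0.894]), (0.52, [0.054, 1.947, -0.0, 0.879]), (0.46, [-0.047, 2.048, -0.0, 0.879]), (0.4, [-0.154, 2.139, -0.0, 0.895])]
0.34 0 [(0.64, [0.382, 1.482, 0.0, 1.278]), (0.58, [0.289, 1.62, -0.0, 1.233]), (0.52, [0.196, 1.746, 0.0, 1.2]), (0.46, [0.101, 1.862, 0.0, 1.179]), (0.4, [0.003, 1.968, 0.0, 1.171])]
```

```bash
cat > sim.py <<'E'
from ik import *
from scipy.optimize import least_squares
lo=np.array([-2.75,-.82,.23,-1.56,.09,-2.92])+.006; hi=np.array([2.75,2.05,2.67,4.7,2.69,2.92])-.006
vmax=.07*np.array([1.89,1.89,2.39,3.01,3.01,3.01])
def fk(q):
    s=q[1]+q[2]; R=Ro.from_euler('ZYZYZ',[q[0],s,q[3],q[4],q[5]+np.pi])if 0 else Ro.from_euler('z',q[0])*Ro.from_euler('y',s)*Ro.from_euler('z',q[3])*Ro.from_euler('y',q[4])*Ro.from_euler('z',q[5]+np.pi)
    W=Ro.from_euler('z',q[0]).apply([r0+L2*np.sin(q[1])+Lc*np.sin(s)+Ls*np.cos(s),.03,h0+L2*np.cos(q[1])+Lc*np.cos(s)-Ls*np.sin(s)])
    return W+dd*R.as_matrix()[:,2],R
def row(q,sh,turn,w=.5):
    p,R=fk(q); sh=np.array(sh)*.3; n=np.linalg.norm(sh); sh=sh*min(1,.05/n) if n>0 else sh
    a=np.clip(turn*45,-8.59,8.59); g=p+R.apply(sh); G=R*Ro.from_euler('z',a,degrees=True)
    f=lambda x:(lambda pr:np.r_[pr[0]-g,w*(pr[1].inv()*G).as_rotvec()])(fk(x))
    L=np.maximum(lo,q-vmax)-1e-9; U=np.minimum(hi,q+vmax)+1e-9
    return least_squares(f,np.clip(q,L+1e-10,U-1e-10),bounds=(L,U),x_scale=1.).x
def show(q,tag=''):
    p,R=fk(q); z=R.as_matrix()[:,2]; print(tag,'p',np.round(p,3),'tilt',round(np.degrees(np.arccos(-z[2])),1),'az',round(np.degrees(np.arctan2(z[1],z[0]))),'q',np.round(q,2))
if __name__=='__main__':
    s=r.state(); q=np.array(s['q']); show(q,'now'); print(s['ee_pos'],s['tool_rot'],fk(q)[1].as_rotvec())
    for w in (.2,.5,1.):
        q=np.array([-.244,1.046,.237,.003,1.768,-.031])
        for k in range(4): q=row(q,[.15,0,0],0,w)
        show(q,f'w{w}')  # real: tilt 12.5, p 1.0217,-.2214,.3207
        q=np.array([-0.462,0.257,2.01,0.316,0.396,2.622])
        for k in range(4): q=row(q,[-.03,.1,.006],0,w)
        show(q,f'w{w}') # real p .6674 -.1231 .2676
E
python3 sim.py
```

```text
now p [ 0.669 -0.124  0.268] tilt 29.8 az -8 q [-0.26  0.28  1.96  0.17  0.39  2.92]
[ 0.66738772 -0.12311308  0.26761491] [ 0.23888598  2.61106368 -0.02914435] [ 0.23888598  2.61106368 -0.02914435]
w0.2 p [ 1.099 -0.237  0.367] tilt 26.5 az -12 q [-0.24  1.06  0.24  0.01  1.39 -0.03]
w0.2 p [ 0.672 -0.114  0.272] tilt 30.0 az -6 q [-0.25  0.28  1.96  0.19  0.4   2.91]
w0.5 p [ 1.035 -0.223  0.327] tilt 14.8 az -12 q [-0.24  1.07  0.24  0.01  1.58 -0.03]
w0.5 p [ 0.669 -0.123  0.269] tilt 29.9 az -7 q [-0.26  0.28  1.96  0.18  0.39  2.91]
w1.0 p [ 1.    -0.216  0.306] tilt 8.4 az -12 q [-0.24  1.09  0.24  0.    1.67 -0.03]
w1.0 p [ 0.663 -0.139  0.265] tilt 29.6 az -9 q [-0.28  0.28  1.97  0.16  0.39  2.91]
```

```bash
cat > g.py <<'E'
from sim import *
import itertools
def tilt(q): return np.degrees(np.arccos(-fk(q)[1].as_matrix()[2,2]))
s=r.state(); q0=np.array(s['q'])
def run(q,acts,n,tag):
    for k in range(n):
        for a in acts: q=row(q,a[0],a[1],.6)
    show(q,tag); return q
Z=[0,0,0]
run(q0,[(Z,.19)],8,'now turn+')
# flipped poses: solve from sim IK: use known grasp joint solutions with yaw altered
from path import full,Rt
for (u,lv,z) in ((.53,-.11,.2),(.45,-.11,.25),(.5,-.11,.15),(.5,.0,.15)):
    qf,ok=full(Rr@[u,lv,z],Rt(29.2,180))
    for e in (2.9,-2.9):
        q=qf.copy(); q[5]=e
        for sg in (.19,-.19):
            if sg*e>0: run(np.clip(q,lo+1e-6,hi-1e-6),[(Z,sg)],10,f'{u,lv,z} q6 {e} turn {sg} start {np.round(q,2)}:\n    ')
# limits by translation: from now, with q6 turned to 0, push toward various directions in world
q=q0.copy(); q[5]=0
for wd in ([-1,0,0],[-1,0,-.5],[-1,0,.5],[0,0,1],[-.5,0,1],[0,0,-1]):
    x=q.copy()
    for k in range(14):
        p,R=fk(x); d=R.inv().apply(Rr@np.array(wd)/np.linalg.norm(wd))*.1
        x=row(x,d,0,.6)
    show(x,f'push {wd}')
E
python3 g.py
```

```text
now turn+ p [ 0.641 -0.154  0.22 ] tilt 36.4 az 1 q [-0.43  0.33  2.13  1.21  0.28  2.91]
(0.53, -0.11, 0.2) q6 2.9 turn 0.19 start [-0.6   0.21  2.3   0.88  0.24  2.9 ]:
     p [ 0.484 -0.21   0.149] tilt 33.6 az -14 q [-0.6   0.32  2.44  2.32  0.26  2.91]
(0.53, -0.11, 0.2) q6 -2.9 turn -0.19 start [-0.6   0.21  2.3   0.88  0.24 -2.9 ]:
     p [ 0.521 -0.17   0.215] tilt 27.3 az -29 q [-0.31  0.19  2.24 -0.35  0.25 -2.91]
(0.45, -0.11, 0.25) q6 2.9 turn 0.19 start [-0.7  -0.    2.37  0.65  0.39  2.9 ]:
     p [ 0.402 -0.207  0.175] tilt 35.1 az -12 q [-0.82  0.19  2.57  1.97  0.36  2.91]
(0.45, -0.11, 0.25) q6 -2.9 turn -0.19 start [-0.7  -0.    2.37  0.65  0.39 -2.9 ]:
     p [ 0.451 -0.13   0.256] tilt 28.3 az -31 q [-0.23  0.    2.33 -0.43  0.36 -2.91]
(0.5, -0.11, 0.15) q6 2.9 turn 0.19 start [-0.63  0.29  2.4   1.7   0.2   2.9 ]:
     p [ 0.469 -0.178  0.114] tilt 31.5 az -29 q [-0.37  0.39  2.5   3.39  0.31  2.91]
(0.5, -0.11, 0.15) q6 -2.9 turn -0.19 start [-0.63  0.29  2.4   1.7   0.2  -2.9 ]:
     p [ 0.486 -0.199  0.194] tilt 24.6 az -17 q [-0.51  0.21  2.28  0.35  0.25 -
[... 226 characters left out ...]
  2.44  2.63  0.1  -2.9 ]:
     p [ 0.492 -0.112  0.169] tilt 27.8 az -9 q [-0.35  0.23  2.39  1.12  0.1  -2.91]
push [-1, 0, 0] p [ 0.258 -0.036  0.268] tilt 29.8 az -8 q [-0.57 -0.54  2.6   0.36  0.63 -0.41]
push [-1, 0, -0.5] p [ 0.339 -0.057  0.154] tilt 24.2 az -5 q [-0.38  0.07  2.66  1.55  0.12 -1.51]
push [-1, 0, 0.5] p [ 0.301 -0.046  0.456] tilt 29.8 az -8 q [-0.43 -0.59  2.17  0.17  1.07 -0.07]
push [0, 0, 1] p [ 0.669 -0.124  0.688] tilt 29.8 az -8 q [-0.26  0.1   1.18  0.07  1.35  0.14]
push [-0.5, 0, 1] p [ 0.485 -0.085  0.644] tilt 29.8 az -8 q [-0.29 -0.23  1.58  0.08  1.28  0.1 ]
push [0, 0, -1] p [ 0.697 -0.138 -0.11 ] tilt 24.3 az -2 q [-0.29  0.94  1.96  2.58  0.2  -2.46]
```

```bash
cat > g2.py <<'E'
from sim import *
q0=np.array(r.state()['q']); q0[5]=0
def go(q,t,n=400):
    for k in range(n):
        p,R=fk(q); d=Rr@np.array(t)-p
        if np.linalg.norm(d)<.004: break
        q=row(q,R.inv().apply(d/np.linalg.norm(d)*min(.045,np.linalg.norm(d)))/.3,0,.6)
    return q,k
for tgt in ((.3,.03,.55),(.3,.03,.7),(.35,.03,.85)):
    qa,k=go(q0,(.5,.03,.5)); qa,k2=go(qa,tgt,40); show(qa,f'at {tgt} {k+k2}')
    for wd in ([-1,0,0],[-1,0,-.6],[-1,0,-1.5],[-1,0,.5],[-1,0,1]):
        x=qa.copy(); out=[]
        for k in range(20):
            p,R=fk(x); d=R.inv().apply(Rr@np.array(wd)/np.linalg.norm(wd))*.15
            x=row(x,d,0,.6)
            if k in(6,13): p,R=fk(x); out.append((np.round(p,2).tolist(),round(np.degrees(np.arccos(-R.as_matrix()[2,2])),1)))
        print(out,end=' '); show(x,f'  push {wd}')
E
python3 g2.py; nproc
python3 - <<'E'
import sys; sys.path.insert(0,'.')
from h import *
P=np.load('scene0_P.npy').reshape(-1,3); rr=np.hypot(P[:,0],P[:,1]); az=np.degrees(np.arctan2(P[:,1],P[:,0]))
for a in range(60,360,15):
    aa=(az-a+180)%360-180
    print(a,[ (zl,round(float(np.percentile(rr[k],2)),2),int(k.sum())) if (k:=(abs(aa)<7.5)&(P[:,2]>zl)&(P[:,2]<zl+.3)&(rr>.35)).sum()>20 else (zl,None) for zl in (.1,.4,.7,1.0)])
E
```

```text
at (0.3, 0.03, 0.55) 12 p [ 0.3   -0.033  0.55 ] tilt 29.8 az -8 q [-0.33 -0.59  1.95  0.1   1.26  0.06]
[([0.1, 0.01, 0.6], np.float64(22.7)), ([-0.07, 0.03, 0.71], np.float64(12.8))]   push [-1, 0, 0] p [-0.209  0.062  0.782] tilt 10.8 az 9 q [-0.08 -0.81  1.09  0.1   2.68  0.4 ]
[([0.15, 0.01, 0.4], np.float64(23.2)), ([0.06, 0.01, 0.22], np.float64(13.6))]   push [-1, 0, -0.6] p [-0.01   0.021  0.203] tilt 4.1 az 31 q [ 0.91 -0.81  2.66 -0.03  1.23  1.31]
[([0.17, 0.0, 0.28], np.float64(27.7)), ([0.09, 0.0, 0.22], np.float64(18.4))]   push [-1, 0, -1.5] p [0.033 0.009 0.208] tilt 10.1 az 1 q [ 0.89 -0.81  2.66 -0.15  1.18  1.33]
[([0.06, 0.02, 0.71], np.float64(27.4)), ([-0.2, 0.08, 0.86], np.float64(26.9))]   push [-1, 0, 0.5] p [-0.244  0.083  0.866] tilt 34.6 az -4 q [-0.15 -0.81  0.67  0.1   2.68  0.35]
[([0.09, 0.03, 0.77], np.float64(29.5)), ([-0.11, 0.07, 0.95], np.float64(30.8))]   push [-1, 0, 1] p [-0.17   0.073  0.954] tilt 39.2 az -7 q [-0.18 -0.62  0.4   0.08  2.68  0.3 ]
at (0.3, 0.03, 0.7) 14 p [ 0.3   -0.033  0.7  ] tilt 29.8 az -8 q [-0.33 -0.52  1.58  0.1   1.56
[... 2426 characters left out ...]
None), (1.0, None)]
195 [(0.1, None), (0.4, None), (0.7, None), (1.0, None)]
210 [(0.1, None), (0.4, None), (0.7, None), (1.0, None)]
225 [(0.1, None), (0.4, None), (0.7, None), (1.0, None)]
240 [(0.1, None), (0.4, None), (0.7, None), (1.0, None)]
255 [(0.1, None), (0.4, None), (0.7, None), (1.0, None)]
270 [(0.1, None), (0.4, None), (0.7, None), (1.0, None)]
285 [(0.1, None), (0.4, 0.46, 509), (0.7, 0.48, 26), (1.0, None)]
300 [(0.1, 0.58, 2538), (0.4, 0.46, 8982), (0.7, 0.43, 3504), (1.0, None)]
315 [(0.1, 0.57, 998), (0.4, None), (0.7, None), (1.0, None)]
330 [(0.1, 0.55, 6023), (0.4, 0.35, 76), (0.7, None), (1.0, 1.25, 1210)]
345 [(0.1, 0.55, 2879), (0.4, None), (0.7, None), (1.0, None)]
```

```bash
python3 - <<'E'
from h import *
import ik
q1,q2=-1.206,.481
e1=np.array([np.cos(q1),np.sin(q1),0]); lat=np.array([-np.sin(q1),np.cos(q1),0])
S=np.array([0,0,.3186]); ax=np.sin(q2)*e1+np.array([0,0,np.cos(q2)]); nf=np.cos(q2)*e1-np.array([0,0,np.sin(q2)])
for n in ('top0','scene0'):
    P=np.load(n+'_P.npy').reshape(-1,3)-S; a=P@ax; b=P@nf; l=P@lat
    for lo_,hi_ in ((-.05,.05),(.05,.15),(.15,.3),(.3,.45),(.45,.65)):
        k=(a>lo_)&(a<hi_)&(abs(b)<.2)&(abs(l)<.25)
        if k.sum()>20: print(n,lo_,hi_,k.sum(),'front/back b',np.round(np.percentile(b[k],[1,99]),3),'lat',np.round(np.percentile(l[k],[1,99]),3))
d=load('scene0')
for X in ((-.6,.3,.8),(-.6,.3,.5),(-.9,.45,.4),(-.6,-.3,.8),(-.2,-.9,.4),(-.55,0,.8),(-.55,0,.6),(-.3,0,.5),(.0,.6,.6),(-.5,.6,.5)):
    c=d['R']@np.array(X)+d['t']; s=c[:2]/c[2]; s=s*(1+d['k1']*(s@s)); K=d['intrinsics']; uv=(K@np.r_[s,1])[:2].round().astype(int)
    inn=0<=uv[0]<640 and 0<=uv[1]<480
    print(X,uv,round(c[2],2),'depth seen',d['range_z'][uv[1],uv[0]] if inn else 'out')
E
```

```text
top0 -0.05 0.05 1299 front/back b [-0.102  0.119] lat [-0.043  0.247]
top0 0.05 0.15 4976 front/back b [-0.098  0.058] lat [-0.021  0.24 ]
top0 0.15 0.3 2178 front/back b [-0.097 -0.047] lat [0.12  0.243]
top0 0.3 0.45 3385 front/back b [-0.094 -0.045] lat [0.12  0.243]
top0 0.45 0.65 22850 front/back b [-0.088  0.196] lat [-0.025  0.244]
scene0 -0.05 0.05 3072 front/back b [-0.074  0.118] lat [-0.108  0.25 ]
scene0 0.05 0.15 4106 front/back b [-0.074  0.084] lat [-0.113  0.248]
scene0 0.15 0.3 3623 front/back b [-0.07   0.082] lat [0.126 0.247]
scene0 0.3 0.45 2531 front/back b [0.002 0.079] lat [0.126 0.247]
scene0 0.45 0.65 165 front/back b [0.173 0.2  ] lat [0.087 0.105]
(-0.6, 0.3, 0.8) [ 123 -256] 1.38 depth seen out
(-0.6, 0.3, 0.5) [ 146 -136] 1.62 depth seen out
(-0.9, 0.45, 0.4) [ 139 -143] 1.88 depth seen out
(-0.6, -0.3, 0.8) [-107 -187] 1.13 depth seen out
(-0.2, -0.9, 0.4) [-216  178] 1.07 depth seen out
(-0.55, 0, 0.8) [  26 -223] 1.24 depth seen out
(-0.55, 0, 0.6) [  53 -134] 1.4 depth seen out
(-0.3, 0, 0.5) [115 -64] 1.39 depth seen out
(0.0, 0.6, 0.6) [ 369 -142] 1.43 depth seen out
(-0.5, 0.6, 0.5) [ 246 -156] 1.71 depth seen out
```

```bash
cat > g3.py <<'E'
from sim import *
import sys
a=np.radians(-7.6); Fw=np.array([[np.cos(a),-np.sin(a),0],[np.sin(a),np.cos(a),0],[0,0,1]])
def go(q,t,n=60,step=.045):
    for k in range(n):
        p,R=fk(q); d=Fw@np.array(t)-p
        if np.linalg.norm(d)<.004: break
        q=row(q,R.inv().apply(d/np.linalg.norm(d)*min(step,np.linalg.norm(d)))/.3,0,.6)
    return q,k
def T(q):
    p,R=fk(q); z=R.as_matrix()[:,2]; return np.round(p@Fw,2).tolist(), round(float(np.degrees(np.arctan2(z@Fw[:,0],-z[2]))),1), round(float(np.degrees(np.arctan2(z@Fw[:,1],-z[2]))),1)
if __name__=='__main__':
    q0=np.array(r.state()['q']); q=q0.copy()
    for k in range(11): q=row(q,[0,0,0],-2/11,.6)
    show(q,'turned')
    for tgt in ((.3,.03,.75),(.35,.03,.85),(.3,.03,.9),(.25,.03,.85)):
        qa,k=go(q,tgt); show(qa,f'{tgt} {k}')
        for push in ([0,.15,0],[0,.15,-.03],[0,.15,.03]):
            x=qa.copy(); out=[]
            for j in range(24):
                x=row(x,push,0,.6)
                if j%4==3: out.append(T(x))
            print(push,out,np.round(x,2))
E
python3 g3.py
```

```text
turned p [ 0.669 -0.124  0.268] tilt 29.8 az -8 q [-0.26  0.28  1.96  0.17  0.39  1.35]
(0.3, 0.03, 0.75) 14 p [ 0.301 -0.01   0.75 ] tilt 29.8 az -8 q [-0.13 -0.47  1.45 -0.    1.65  1.62]
[0, 0.15, 0] [([0.15, 0.03, 0.66], 29.7, 0.6), ([0.08, 0.02, 0.63], 23.3, 1.8), ([0.02, 0.02, 0.64], 15.9, 2.2), ([-0.06, 0.02, 0.68], 9.6, 2.3), ([-0.18, 0.02, 0.74], 5.2, 2.3), ([-0.22, 0.02, 0.76], 4.4, 4.6)] [ 0.02 -0.81  1.18  0.15  2.68  1.9 ]
[0, 0.15, -0.03] [([0.13, 0.03, 0.69], 29.8, 0.3), ([0.03, 0.03, 0.71], 24.0, 1.3), ([-0.09, 0.03, 0.76], 18.7, 1.6), ([-0.22, 0.03, 0.8], 16.7, 1.9), ([-0.23, 0.03, 0.81], 18.0, 4.1), ([-0.23, 0.03, 0.82], 19.1, 7.3)] [-0.02 -0.81  0.92  0.19  2.68  1.89]
[0, 0.15, 0.03] [([0.16, 0.03, 0.63], 29.7, 0.5), ([0.12, 0.02, 0.55], 23.6, 1.6), ([0.08, 0.03, 0.47], 16.7, 2.0), ([0.04, 0.03, 0.4], 9.6, 2.1), ([-0.01, 0.04, 0.34], 2.2, 2.4), ([-0.06, 0.03, 0.3], -5.5, 2.8)] [ 1.2  -0.81  2.43  0.1   1.5   2.91]
(0.35, 0.03, 0.85) 15 p [ 0.351 -0.017  0.85 ] tilt 29.8 az -8 q [-0.13 -0.3   1.11 -0.    1.82  1.62]
[0, 0.15, 0] [([0.19, 0.04, 0.76], 29.7, 0.2), ([
[... 1749 characters left out ...]
], 24.9, 0.9), ([-0.11, 0.03, 0.78], 19.4, 1.3), ([-0.22, 0.04, 0.81], 16.8, 1.7), ([-0.22, 0.03, 0.81], 17.1, 3.7), ([-0.23, 0.04, 0.81], 17.1, 6.3)] [-0.04 -0.81  0.96  0.17  2.68  1.87]
[0, 0.15, -0.03] [([0.08, 0.04, 0.79], 29.8, 0.2), ([-0.07, 0.04, 0.79], 26.5, 0.5), ([-0.22, 0.04, 0.83], 23.4, 0.7), ([-0.23, 0.04, 0.83], 24.7, 2.3), ([-0.24, 0.04, 0.84], 26.1, 4.5), ([-0.25, 0.04, 0.85], 27.4, 7.5)] [-0.06 -0.81  0.78  0.19  2.68  1.86]
[0, 0.15, 0.03] [([0.11, 0.03, 0.73], 29.7, 0.5), ([0.05, 0.03, 0.68], 23.8, 1.5), ([-0.0, 0.02, 0.67], 16.3, 2.0), ([-0.07, 0.02, 0.69], 9.6, 2.3), ([-0.17, 0.03, 0.73], 4.3, 2.3), ([-0.21, 0.02, 0.75], 2.2, 4.1)] [ 0.01 -0.81  1.22  0.15  2.68  1.88]
```

```bash
python3 -m crank '[[[0,0,0],-0.182],[[0,0,0],-0.182],[[0,0,0],-0.182],[[0,0,0],-0.182],[[0,0,0],-0.182],[[0,0,0],-0.182],[[0,0,0],-0.182],[[0,0,0],-0.182],[[0,0,0],-0.182],[[0,0,0],-0.182],[[0,0,0],-0.182]]'; python3 -c "
from g3 import *
p,R=st(); print((Fw@[.25,.03,.85]-p)@R/.3, T(np.array(r.state()['q'])))"
```

```text
t: 14.75
ee_pos: [0.6669, -0.1246, 0.2673]
tool_rot: [-1.757, 2.104, -0.538]
contact_force: [-0.4, -0.6, -4.9]
width: 0.057
t 14.75 tcp [ 0.6669 -0.1246  0.2673] u,lv [0.6782 0.0166] w 0.057 F [-0.4 -0.6 -4.9]
tool x [-0.173 -0.985 -0.022] z [ 0.492 -0.067 -0.868] z in (u,lv,z) [ 0.495  0.037 -0.868] q [-0.265  0.279  1.961  0.17   0.391  1.345]
[-0.20271487  0.28247477 -2.39383033] ([0.68, -0.04, 0.27], 29.8, -0.1)
```

```bash
python3 -m crank '[[[-0.012,0.0166,-0.141],0],[[-0.012,0.0166,-0.141],0],[[-0.012,0.0166,-0.141],0],[[-0.012,0.0166,-0.141],0],[[-0.012,0.0166,-0.141],0],[[-0.012,0.0166,-0.141],0],[[-0.012,0.0166,-0.141],0],[[-0.012,0.0166,-0.141],0],[[-0.012,0.0166,-0.141],0],[[-0.012,0.0166,-0.141],0],[[-0.012,0.0166,-0.141],0],[[-0.012,0.0166,-0.141],0],[[-0.012,0.0166,-0.141],0],[[-0.012,0.0166,-0.141],0],[[-0.012,0.0166,-0.141],0],[[-0.012,0.0166,-0.141],0],[[-0.012,0.0166,-0.141],0]]'; cat > g4.py <<'E'
from g3 import *
p,R=st(); q=np.array(r.state()['q']); print(T(q))
for push in ([0,.15,.03],[0,.15,.06],[0,.15,0],[.02,.15,.03],[-.02,.15,.03]):
    x=q.copy(); out=[]
    for j in range(20):
        x=row(x,push,0,.6)
        if j%4==3: out.append(T(x))
    print(push,out,np.round(x,2))
E
python3 g4.py
```

```text
t: 16.45
ee_pos: [0.2497, -0.0019, 0.8521]
tool_rot: [-1.75, 2.107, -0.537]
contact_force: [1.5, 0.6, -3.2]
width: 0.0571
t 16.45 tcp [ 0.2497 -0.0019  0.8521] u,lv [0.2447 0.05  ] w 0.0571 F [ 1.5  0.6 -3.2]
tool x [-0.177 -0.984 -0.025] z [ 0.493 -0.066 -0.867] z in (u,lv,z) [ 0.496  0.037 -0.867] q [-0.116 -0.436  1.147 -0.01   1.909  1.634]
([0.25, 0.03, 0.85], 29.8, -0.0)
[0, 0.15, 0.03] [([0.11, 0.03, 0.73], 29.8, 0.5), ([0.05, 0.03, 0.68], 23.8, 1.5), ([-0.0, 0.02, 0.67], 16.4, 2.1), ([-0.07, 0.03, 0.69], 9.6, 2.3), ([-0.17, 0.03, 0.74], 4.4, 2.4)] [-0.05 -0.81  1.3   0.06  2.57  1.75]
[0, 0.15, 0.06] [([0.13, 0.03, 0.7], 29.8, 0.5), ([0.1, 0.02, 0.6], 23.5, 1.9), ([0.07, 0.02, 0.51], 16.1, 2.3), ([0.03, 0.03, 0.4], 9.3, 2.4), ([-0.01, 0.04, 0.31], 2.0, 2.8)] [ 1.18 -0.81  2.41 -0.02  1.49  2.91]
[0, 0.15, 0] [([0.09, 0.04, 0.76], 29.8, 0.2), ([-0.01, 0.03, 0.75], 25.0, 0.9), ([-0.11, 0.04, 0.78], 19.5, 1.3), ([-0.22, 0.04, 0.81], 17.0, 1.8), ([-0.22, 0.04, 0.81], 17.2, 3.8)] [-0.08 -0.81  0.97  0.11  2.68  1.77]
[0.02, 0.15, 0.03] [([0.11, 0.02, 0.73], 29.8, -0.3), ([0.05, 0.0, 0.68], 23.8, -0.0), ([-0.0, -0.01, 0.67], 16.3, -0.3), ([-0.07, -0.02, 0.69], 9.5, -0.7), ([-0.17, -0.02, 0.74], 4.3, -1.0)] [ 0.1  -0.81  1.29 -0.07  2.59  1.81]
[-0.02, 0.15, 0.03] [([0.12, 0.04, 0.73], 29.6, 1.7), ([0.05, 0.05, 0.68], 23.9, 3.1), ([-0.0, 0.06, 0.68], 16.5, 4.4), ([-0.08, 0.07, 0.7], 10.0, 5.3), ([-0.18, 0.08, 0.75], 5.1, 5.6)] [-0.21 -0.81  1.24  0.21  2.62  1.7 ]
```

Model and robot agree well. Pushing with [0.015, 0.15, 0.03], in stages.

```bash
python3 -m crank '[[[0.015,0.15,0.03],0],[[0.015,0.15,0.03],0],[[0.015,0.15,0.03],0],[[0.015,0.15,0.03],0],[[0.015,0.15,0.03],0],[[0.015,0.15,0.03],0],[[0.015,0.15,0.03],0],[[0.015,0.15,0.03],0],[[0.015,0.15,0.03],0],[[0.015,0.15,0.03],0]]'; python3 g4.py
```

```text
t: 17.45
ee_pos: [0.0229, -0.0008, 0.6712]
tool_rot: [-1.839, 2.208, -0.373]
contact_force: [0.1, 0.1, -3.9]
width: 0.0569
t 17.45 tcp [ 0.0229 -0.0008  0.6712] u,lv [0.0225 0.004 ] w 0.0569 F [ 0.1  0.1 -3.9]
tool x [-0.177 -0.984 -0.023] z [ 0.345 -0.04  -0.938] z in (u,lv,z) [ 0.346  0.032 -0.938] q [ 0.156 -0.82   1.595 -0.104  2.022  1.847]
([0.02, 0.0, 0.67], 20.3, 0.4)
[0, 0.15, 0.03] [([-0.03, 0.01, 0.67], 12.9, 0.5), ([-0.11, 0.01, 0.71], 6.7, 0.7), ([-0.21, 0.02, 0.75], 2.7, 1.0), ([-0.21, 0.02, 0.75], 1.5, 3.4), ([-0.23, 0.02, 0.75], -0.3, 7.3)] [ 0.12 -0.81  1.23  0.28  2.68  2.13]
[0, 0.15, 0.06] [([-0.01, 0.01, 0.64], 12.2, 0.6), ([-0.05, 0.01, 0.63], 4.4, 0.9), ([-0.11, 0.01, 0.64], -2.7, 1.2), ([-0.18, 0.02, 0.68], -8.6, 1.4), ([-0.23, 0.01, 0.71], -12.4, 4.5)] [ 0.21 -0.81  1.43  0.33  2.68  2.24]
[0, 0.15, 0] [([-0.06, 0.01, 0.71], 13.8, 0.5), ([-0.17, 0.01, 0.76], 9.4, 0.6), ([-0.21, 0.02, 0.77], 8.8, 1.7), ([-0.22, 0.02, 0.78], 8.8, 4.0), ([-0.23, 0.03, 0.78], 8.5, 7.6)] [ 0.05 -0.81  1.09  0.23  2.68  2.01]
[0.02, 0.15, 0.03] [([-0.03, -0.01, 0.68], 12.9, 0.0), ([-0.11, -0.02, 0.71], 6.7, -0.4), ([-0.21, -0.02, 0.75], 2.8, -0.5), ([-0.21, -0.02, 0.75], 1.7, 0.4), ([-0.21, -0.02, 0.74], 0.3, 2.3)] [ 0.15 -0.81  1.25  0.08  2.68  1.98]
[-0.02, 0.15, 0.03] [([-0.03, 0.02, 0.68], 12.9, 1.0), ([-0.11, 0.04, 0.71], 6.8, 1.8), ([-0.21, 0.06, 0.75], 3.1, 2.7), ([-0.22, 0.06, 0.75], 2.1, 6.4), ([-0.24, 0.06, 0.77], 0.4, 11.7)] [ 0.05 -0.81  1.18  0.47  2.68  2.22]
```

```bash
python3 -m crank '[[[0.008,0.15,0.06],0],[[0.008,0.15,0.06],0],[[0.008,0.15,0.06],0],[[0.008,0.15,0.06],0],[[0.008,0.15,0.06],0],[[0.008,0.15,0.06],0],[[0.008,0.15,0.06],0],[[0.008,0.15,0.06],0],[[0.008,0.15,0.06],0]]'; python3 g4.py | head -5
```

```text
t: 18.35
ee_pos: [-0.0688, 0.0105, 0.629]
tool_rot: [-1.986, 2.382, -0.058]
contact_force: [0.5, -0.6, -3.9]
width: 0.057
t 18.35 tcp [-0.0688  0.0105  0.629 ] u,lv [-0.0695 -0.004 ] w 0.057 F [ 0.5 -0.6 -3.9]
tool x [-0.18  -0.984 -0.007] z [ 0.055 -0.003 -0.998] z in (u,lv,z) [ 0.054  0.008 -0.998] q [ 0.213 -0.819  1.653 -0.019  2.255  1.952]
([-0.07, 0.0, 0.63], 3.1, 0.2)
[0, 0.15, 0.03] [([-0.15, 0.01, 0.68], -2.7, 0.4), ([-0.21, 0.01, 0.72], -5.7, 1.7), ([-0.23, 0.0, 0.73], -8.2, 6.5), ([-0.28, 0.0, 0.76], -12.1, 12.6), ([-0.32, 0.04, 0.78], -14.5, 17.2)] [ 0.3  -0.81  1.2   0.96  2.68  2.91]
[0, 0.15, 0.06] [([-0.13, 0.01, 0.65], -3.9, 0.4), ([-0.21, 0.01, 0.7], -9.2, 0.6), ([-0.23, 0.0, 0.71], -12.7, 4.8), ([-0.28, -0.0, 0.74], -17.4, 10.1), ([-0.31, 0.03, 0.76], -20.4, 14.4)] [ 0.32 -0.81  1.31  0.95  2.68  2.91]
```

```bash
python3 -m crank '[[[0.008,0.15,0.06],0],[[0.004,0.11,0.044],0],[[-0.055,-0.132,0],0],[[-0.055,-0.132,0],0],[[-0.055,-0.132,0],0],[[-0.055,-0.132,0],0],[[-0.055,-0.132,0],0],[[-0.055,-0.132,0],0],[[-0.055,-0.132,0],0]]'; python3 -c "
from h import *
dw(.574,.099,.30)"
```

```text
t: 19.25
ee_pos: [0.1596, 0.0669, 0.6367]
tool_rot: [-2.008, 2.409, 0.0]
contact_force: [-0.9, -0.3, -3.9]
width: 0.057
t 19.25 tcp [0.1596 0.0669 0.6367] u,lv [0.1422 0.0985] w 0.057 F [-0.9 -0.3 -3.9]
tool x [-0.18  -0.984 -0.004] z [ 0.004  0.004 -1.   ] z in (u,lv,z) [ 0.003  0.004 -1.   ] q [ 0.215 -0.436  1.591  0.003  1.981  1.968]
units to target [-0.35  -1.336  1.128]
```

```bash
python3 -m crank '[[[-0.029,-0.111,0.094],0],[[-0.029,-0.111,0.094],0],[[-0.029,-0.111,0.094],0],[[-0.029,-0.111,0.094],0],[[-0.029,-0.111,0.094],0],[[-0.029,-0.111,0.094],0],[[-0.029,-0.111,0.094],0],[[-0.029,-0.111,0.094],0],[[-0.029,-0.111,0.094],0],[[-0.029,-0.111,0.094],0],[[-0.029,-0.111,0.094],0],[[-0.029,-0.111,0.094],0],[[0,0,0],-0.157],[[0,0,0],-0.157],[[0,0,0],-0.157]]'; python3 - <<'E'
import sys; sys.path.insert(0,'.')
from h import *
dw(.574,.0993,.2)
p,R=st(); d=grab('wrist','wrist4'); grab('top','top2')
h=cv2.cvtColor(d['frame'],cv2.COLOR_RGB2HSV).astype(int); H,S,V=h[...,0],h[...,1],h[...,2]
for nm,c,z in (('green',(H>40)&(H<85)&(S>80),.006),('blue',(H>95)&(H<130)&(S>80),.03)):
    cs,_=cv2.findContours(c.astype(np.uint8),cv2.RETR_EXTERNAL,cv2.CHAIN_APPROX_NONE); k=max(cs,key=cv2.contourArea)
    w=onz(d,k[:,0],z)[:,:2]*1000; rr=cv2.minAreaRect(w.astype(np.float32)); print(nm,cv2.contourArea(k),np.round(rr[0],1),np.round(rr[1],1),round(rr[2],2),cv2.boundingRect(k))
E
```

```text
t: 20.75
ee_pos: [0.5714, 0.0985, 0.2993]
tool_rot: [-2.423, 1.994, 0.001]
contact_force: [-0.4, -0.3, -3.0]
width: 0.0568
t 20.75 tcp [0.5714 0.0985 0.2993] u,lv [0.5385 0.215 ] w 0.0568 F [-0.4 -0.3 -3. ]
tool x [ 0.192 -0.981 -0.003] z [ 0.002  0.003 -1.   ] z in (u,lv,z) [ 0.001  0.004 -1.   ] q [0.116 0.318 1.679 0.004 1.142 1.492]
units to target [-0.    -0.008  0.331]
t 20.75 tcp [0.5714 0.0985 0.2993] u,lv [0.5385 0.215 ] w 0.0568 F [-0.4 -0.3 -3. ]
tool x [ 0.192 -0.981 -0.003] z [ 0.002  0.003 -1.   ] z in (u,lv,z) [ 0.001  0.004 -1.   ] q [0.116 0.318 1.679 0.004 1.142 1.492]
green 2130.0 [595.5 104.3] [54.  59.3] 11.11 (300, 147, 50, 46)
blue 2392.0 [ 542.9 -164.9] [64.7 96. ] 78.62 (491, 216, 81, 71)
```

View pics/wrist4.png

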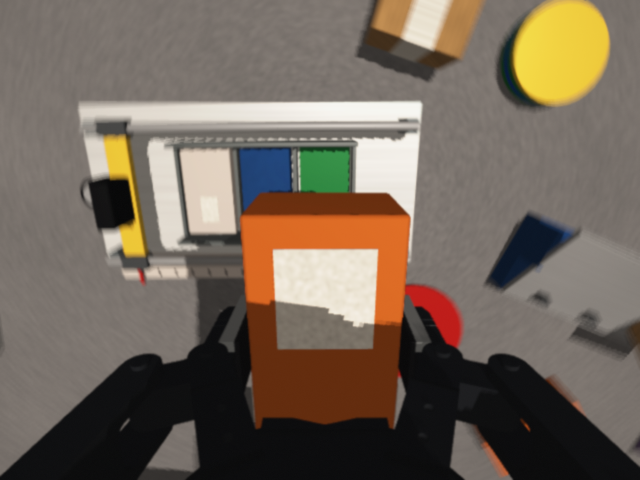

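The far part of the green bay is visible at columns 300–350, rows 147–193. The carton is square in the grip, and its top far edge is at row 215. Next I check the carton's offset in the tool frame.

```bash
python3 - <<'E'
from h import *
d=load('wrist4'); p,R=st()
vv=np.mgrid[190:440,240:412]; uv=np.stack([vv[1],vv[0]],-1).reshape(-1,2)
P,z=depthpts(d,uv); T=(P-p)@R*1000; k=(abs(T[:,2]+27)<2)&(z>0.05)
print('top pts',np.round(np.percentile(T[k],[.3,50,99.7],axis=0),1)); dw(.5737,.0990,.075)
d=load('top2')
h=cv2.cvtColor(d['frame'],cv2.COLOR_RGB2HSV).astype(int); H,S,V=h[...,0],h[...,1],h[...,2]
E
```

```text
t 20.85 tcp [0.5715 0.0985 0.2999] u,lv [0.5386 0.215 ] w 0.0569 F [ 0.4  0.1 -2.7]
tool x [ 0.19  -0.982 -0.003] z [ 0.003  0.003 -1.   ] z in (u,lv,z) [ 0.002  0.004 -1.   ] q [0.116 0.317 1.679 0.003 1.142 1.495]
top pts [[-28.8 -50.6 -28.3]
 [ -0.3 -13.6 -26.5]
 [ 28.7  37.2 -25.1]]
t 20.85 tcp [0.5715 0.0985 0.2999] u,lv [0.5386 0.215 ] w 0.0569 F [ 0.4  0.1 -2.7]
tool x [ 0.19  -0.982 -0.003] z [ 0.003  0.003 -1.   ] z in (u,lv,z) [ 0.002  0.004 -1.   ] q [0.116 0.317 1.679 0.003 1.142 1.495]
units to target [ 0.002 -0.005  0.75 ]
```

```bash
python3 -m crank '[[[0,-0.005,0.09],0],[[0,0,0.12],0],[[0,0,0.12],0],[[0,0,0.12],0],[[0,0,0.12],0],[[0,0,0.1],0],[[0,0,0.06],0],[[0,0,0.04],0],[[0,0,0],0]]'; python3 -m crank '[[[0,0,0.015],0],[[0,0,0.03],0],[[0,0,0.03],0],[[0,0,0.03],0],[[0,0,0.02],0],[[0,0,0],0]]'; python3 -c "
from h import *
st()"
```

```text
t: 21.75
ee_pos: [0.5734, 0.0994, 0.0682]
tool_rot: [-2.416, 2.002, 0.0]
contact_force: [-1.1, 0.0, -3.3]
width: 0.0567
t: 22.35
ee_pos: [0.5738, 0.0995, 0.0311]
tool_rot: [-2.418, 1.999, -0.001]
contact_force: [0.2, 0.3, -3.7]
width: 0.0569
t 22.35 tcp [0.5738 0.0995 0.0311] u,lv [0.5407 0.2165] w 0.0569 F [ 0.2  0.3 -3.7]
tool x [ 0.188 -0.982 -0.002] z [ 0.003  0.003 -1.   ] z in (u,lv,z) [ 0.003  0.004 -1.   ] q [0.118 0.652 1.906 0.005 0.58  1.496]
```

```bash
python3 -m crank '[[[0,0,0.012],0],[[0,0,0.01],0],[[0,0,0.006],0],[[0,0,0],0],[[0,0,0],0]]'; python3 -c "
from h import *
st()"
```

```text
t: 22.85
ee_pos: [0.5745, 0.0996, 0.0238]
tool_rot: [-2.417, 1.998, -0.003]
contact_force: [0.3, 0.2, -2.6]
width: 0.0566
t 22.85 tcp [0.5745 0.0996 0.0238] u,lv [0.5413 0.2168] w 0.0566 F [ 0.3  0.2 -2.6]
tool x [ 0.188 -0.982 -0.002] z [ 0.005  0.003 -1.   ] z in (u,lv,z) [ 0.004  0.004 -1.   ] q [0.118 0.664 1.908 0.005 0.564 1.495]
```

```bash
python3 -m crank '[[[0,0,0.006],0],[[0,0,0.004],0],[[0,0,0],0]]'; python3 -c "
from h import *
st()"
```

```text
t: 23.15
ee_pos: [0.5747, 0.0996, 0.0234]
tool_rot: [-2.416, 1.997, -0.004]
contact_force: [-15.1, -2.4, 52.4]
width: 0.0569
t 23.15 tcp [0.5747 0.0996 0.0234] u,lv [0.5415 0.2168] w 0.0569 F [-15.1  -2.4  52.4]
tool x [ 0.188 -0.982 -0.002] z [ 0.006  0.003 -1.   ] z in (u,lv,z) [ 0.005  0.005 -1.   ] q [0.118 0.664 1.909 0.005 0.562 1.495]
```

```bash
python3 -m crank '[[[0,0,-0.006],0],[[0,0,0],0],[[0,0,0],0]]' && python3 -m crank '[[[0,0,0],0],[[0,0,0],0],[[0,0,0],0],[[0,0,0],0],[[0,0,0],0],[[0,0,0],0]]' 1 && python3 -m crank '[[[0,0,-0.03],0],[[0,0,-0.06],0],[[0,0,-0.1],0],[[0,0,-0.14],0],[[0,0,-0.14],0],[[0,0,-0.14],0],[[0,0,-0.14],0],[[0,0,0],0]]'; python3 - <<'E'
import sys; sys.path.insert(0,'.')
from h import *
p,R=st(); d=grab('wrist','wrist5')
E
```

```text
t: 23.45
ee_pos: [0.5749, 0.0996, 0.0236]
tool_rot: [-2.416, 1.998, -0.004]
contact_force: [-6.3, -0.6, 23.5]
width: 0.0568
t: 24.05
ee_pos: [0.5745, 0.0996, 0.0225]
tool_rot: [-2.417, 1.998, -0.003]
contact_force: [0.0, 0.2, -0.7]
width: 0.0853
t: 24.85
ee_pos: [0.5761, 0.0992, 0.254]
tool_rot: [-2.412, 1.994, -0.013]
contact_force: [-0.6, -0.9, 0.1]
width: 0.0853
t 24.85 tcp [0.5761 0.0992 0.254 ] u,lv [0.5429 0.2167] w 0.0853 F [-0.6 -0.9  0.1]
tool x [ 0.188 -0.982 -0.002] z [ 0.014  0.004 -1.   ] z in (u,lv,z) [ 0.013  0.007 -1.   ] q [0.117 0.359 1.737 0.003 1.032 1.497]
```

View pics/wrist5.png

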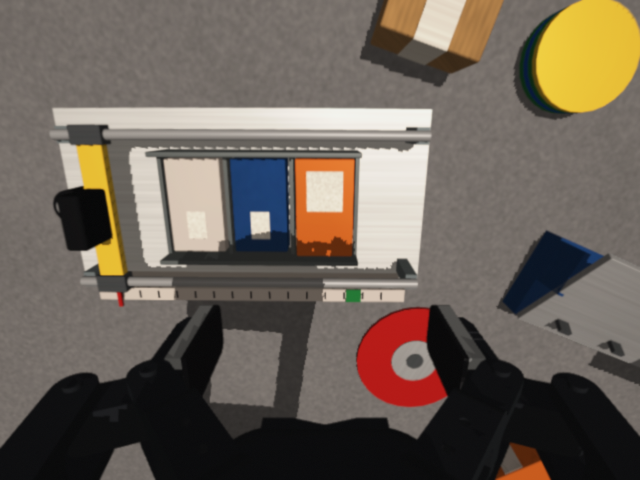

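The carton sits in the bay between the walls (columns 295–354, rows 157–257). The bar is at home with its black grip at about (85,218). Next I measure the seating and the grip.

```bash
python3 - <<'E'
from h import *
d=load('wrist5'); h=cv2.cvtColor(d['frame'],cv2.COLOR_RGB2HSV).astype(int); H,S,V=h[...,0],h[...,1],h[...,2]
cx=np.array([.1925,-.981]); cy=np.array([.981,.1925]); C=np.array([.5607,.1660])
vv=np.mgrid[0:480,0:640]; uv=np.stack([vv[1],vv[0]],-1).reshape(-1,2); P,z=depthpts(d,uv); P=P.reshape(480,640,3); 
L=np.stack([(P[...,:2]-C)@cx,(P[...,:2]-C)@cy,P[...,2]],-1)
def reg(nm,M):
    A=L[M]*1000; c,*_=np.linalg.lstsq(np.c_[A[:,:2],np.ones(len(A))],A[:,2],rcond=None)
    print(nm,M.sum(),np.round(np.percentile(A,[2,50,98],axis=0),1).tolist(),'slope',np.round(c[:2],3))
B=np.zeros(H.shape,bool); B[150:262,290:360]=1
reg('orange',B&(H<15)&(S>120)&(L[...,2]>.035))
B[:]=0; B[150:262,225:292]=1; reg('blue',B&(H>95)&(H<130)&(S>80)&(L[...,2]>.02))
B[:]=0; B[140:290,70:135]=1; reg('yellow',B&(H>18)&(H<35)&(S>120))
B[:]=0; B[170:260,40:130]=1; reg('grip',B&(V<60)&(L[...,2]>.095)&(L[...,2]<.12))
B[:]=0; B[285:305,340:365]=1; reg('mark',B&(H>40)&(H<85)&(S>80))
E
```

```text
orange 4186 [[39.6, -46.9, 45.8], [67.5, -8.6, 47.6], [95.8, 50.8, 49.1]] slope [0.002 0.073]
blue 4558 [[-28.2, -47.1, 25.3], [0.2, 9.7, 29.6], [27.5, 49.6, 31.1]] slope [0.307 0.122]
yellow 2893 [[-161.5, -61.6, 53.4], [-143.8, 18.4, 61.9], [-137.9, 66.1, 67.1]] slope [1.239 0.003]
grip 1496 [[-158.1, -20.3, 95.8], [-146.7, 4.9, 103.7], [-139.9, 26.9, 105.5]] slope [-0.207 -0.015]
mark 178 [[90.6, -99.2, 48.9], [98.1, -92.1, 50.6], [105.6, -85.5, 52.0]] slope [-0.28   1.782]
```

```bash
python3 -c "
from h import *
dw(.5349,.3133,.15)"
```

```text
t 24.9 tcp [0.5749 0.0991 0.2513] u,lv [0.5418 0.2163] w 0.0855 F [-0.5 -1.  -0.9]
tool x [ 0.188 -0.982 -0.002] z [ 0.011  0.004 -1.   ] z in (u,lv,z) [ 0.01   0.006 -1.   ] q [0.117 0.361 1.74  0.003 1.029 1.497]
units to target [-0.726  0.     0.339]
```

```bash
python3 -m crank '[[[-0.121,0,0.04],0],[[-0.121,0,0.05],0],[[-0.121,0,0.06],0],[[-0.121,0,0.06],0],[[-0.121,0,0.06],0],[[-0.121,0,0.06],0],[[0,0,0],0]]'; python3 -c "
from h import *
dw(.5349,.3133,.064)"
```

```text
t: 25.6
ee_pos: [0.5302, 0.3159, 0.146]
tool_rot: [-2.423, 1.997, 0.001]
contact_force: [0.8, -0.7, 0.4]
width: 0.0852
t 25.6 tcp [0.5302 0.3159 0.146 ] u,lv [0.453  0.4191] w 0.0852 F [ 0.8 -0.7  0.4]
tool x [ 0.191 -0.982 -0.002] z [ 0.001  0.002 -1.   ] z in (u,lv,z) [ 0.001  0.002 -1.   ] q [0.487 0.528 1.756 0.002 0.856 1.865]
units to target [ 0.012 -0.013  0.273]
```

```bash
python3 -m crank '[[[0.012,-0.013,0.04],0],[[0,0,0.06],0],[[0,0,0.06],0],[[0,0,0.06],0],[[0,0,0.04],0],[[0,0,0.013],0],[[0,0,0],0]]'; python3 -m crank '[[[0,0,0],0],[[0,0,0],0],[[0,0,0],0],[[0,0,0],0],[[0,0,0],0],[[0,0,0],0],[[0,0,0],0],[[0,0,0],0]]' -1; python3 -c "
from h import *
st()"
```

```text
t: 26.3
ee_pos: [0.5379, 0.3099, 0.0668]
tool_rot: [-2.417, 1.999, -0.002]
contact_force: [0.8, -0.1, -0.6]
width: 0.0857
t: 27.1
ee_pos: [0.538, 0.311, 0.0677]
tool_rot: [-2.416, 1.998, -0.003]
contact_force: [-2.3, 1.9, 5.9]
width: 0.0194
t 27.1 tcp [0.538  0.311  0.0677] u,lv [0.4617 0.4159] w 0.0194 F [-2.3  1.9  5.9]
tool x [ 0.188 -0.982 -0.003] z [ 0.006  0.004 -1.   ] z in (u,lv,z) [ 0.005  0.005 -1.   ] q [4.750e-01 6.340e-01 1.800e+00 1.000e-03 7.010e-01 1.855e+00]
```

```bash
python3 -m crank '[[[0.03,0,0],0],[[0.05,0,0],0],[[0.06,0,0],0],[[0.07,0,0],0],[[0.07,0,0],0],[[0.07,0,0],0],[[0.07,0,0],0],[[0.07,0,0],0],[[0.07,0,0],0],[[0.07,0,0],0],[[0.07,0,0],0],[[0.06,0,0],0],[[0.04,0,0],0],[[0.03,0,0],0],[[0,0,0],0]]'; python3 - <<'E'
import sys; sys.path.insert(0,'.')
from h import *
p,R=st(); c=p[:2]-[.5607,.166]; print('crate x,y',c@[.1925,-.981],c@[.981,.1925])
d=grab('top','top3'); cv2.imwrite('pics/c3.png',cv2.resize(d['frame'][180:290,140:320,::-1],None,fx=4,fy=4,interpolation=cv2.INTER_CUBIC))
E
```

```text
t: 28.6
ee_pos: [0.5833, 0.0653, 0.0676]
tool_rot: [-2.417, 2.0, 0.0]
contact_force: [-15.2, 4.9, 27.6]
width: 0.0195
t 28.6 tcp [0.5833 0.0653 0.0676] u,lv [0.5571 0.185 ] w 0.0195 F [-15.2   4.9  27.6]
tool x [ 0.187 -0.982 -0.003] z [ 0.003  0.004 -1.   ] z in (u,lv,z) [ 0.002  0.004 -1.   ] q [0.058 0.6   1.879 0.005 0.659 1.436]
crate x,y 0.10311150707798268 0.002827309727891473
```

View pics/c3.png

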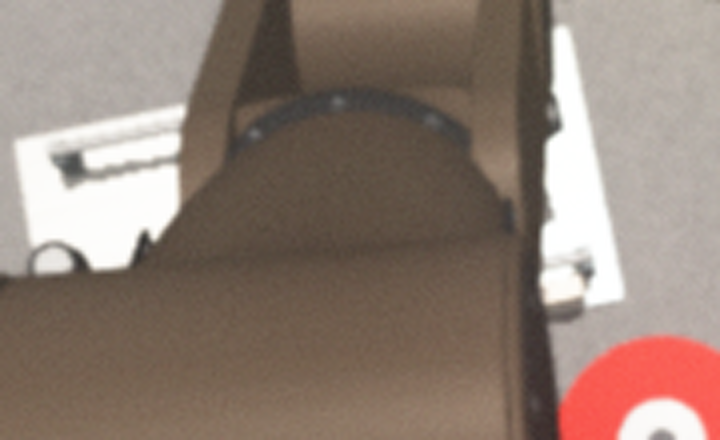

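The top view is blocked by the arm, so I check the pointer in the wrist view.

```bash
python3 - <<'E'
from h import *
d=grab('wrist','wrist6'); d2=grab('scene','scene6')
C=np.array([.5607,.1660]);cx=np.array([.1925,-.981]); cy=np.array([.981,.1925])
for nm,e,box,z in (('wrist',d,(0,0,640,480),.051),('scene',d2,(320,140,400,260),.051)):
    h=cv2.cvtColor(e['frame'],cv2.COLOR_RGB2HSV).astype(int); H,S,V=h[...,0],h[...,1],h[...,2]
    for c,M in (('red',((H<8)|(H>172))&(S>140)&(V>60)),('green',(H>40)&(H<85)&(S>90)),('yellow',(H>18)&(H<35)&(S>120))):
        Q=np.zeros(M.shape,np.uint8); Q[box[1]:box[3],box[0]:box[2]]=M[box[1]:box[3],box[0]:box[2]]
        cs,_=cv2.findContours(Q,cv2.RETR_EXTERNAL,cv2.CHAIN_APPROX_NONE)
        for k in cs:
            if len(k)<5: continue
            w=onz(e,k[:,0],.0625 if c=='yellow' else z)[:,:2]-C; X,Y=w@cx*1000,w@cy*1000
            if -130<Y.mean()<90 and -200<X.mean()<200: print(nm,c,cv2.boundingRect(k),'x',X.min().round(1),X.max().round(1),'y',Y.min().round(1),Y.max().round(1))
cv2.imwrite('pics/c4.png',cv2.resize(d2['frame'][130:270,320:480,::-1],None,fx=4,fy=4,interpolation=cv2.INTER_CUBIC))
E
```

```text
wrist red (422, 435, 54, 45) x 158.3 193.7 y -123.9 -88.5
wrist yellow (296, 169, 59, 119) x 91.1 115.0 y 11.4 64.5
scene red (347, 209, 6, 4) x 94.9 99.1 y -104.5 -88.6
scene yellow (356, 212, 44, 32) x 87.7 121.4 y -67.6 62.2
```

View pics/c4.png

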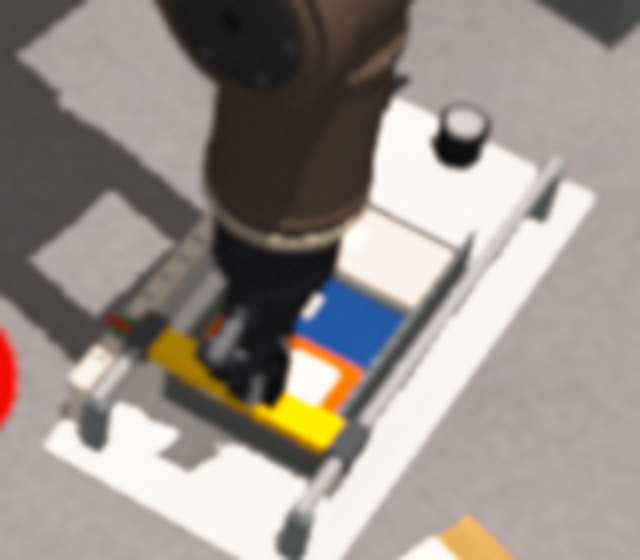

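The red pointer lies on the green mark in the scene crop, at (118,322) there. The bar's centre in the wrist view gives a travel of about 0.252 m, so I trim it 1 mm and hold.

```bash
python3 -m crank '[[[-0.004,0,0],0],[[0,0,0],0],[[0,0,0],0],[[0,0,0],0],[[0,0,0],0],[[0,0,0],0],[[0,0,0],0],[[0,0,0],0],[[0,0,0],0],[[0,0,0],0],[[0,0,0],0],[[0,0,0],0],[[0,0,0],0],[[0,0,0],0]]'; python3 -m crank '[[[-0.02,0,0],0],[[-0.04,0,0],0],[[-0.05,0,0],0],[[-0.05,0,0],0],[[-0.05,0,0],0],[[-0.05,0,0],0],[[-0.05,0,0],0],[[-0.05,0,0],0],[[-0.05,0,0],0],[[-0.05,0,0],0],[[-0.05,0,0],0],[[-0.05,0,0],0],[[-0.05,0,0],0],[[-0.05,0,0],0],[[-0.05,0,0],0],[[-0.04,0,0],0],[[-0.03,0,0],0],[[0,0,0],0]]'; python3 -c "
from h import *
p,R=st(); c=p[:2]-[.5607,.166]; print('crate x,y',c@[.1925,-.981],c@[.981,.1925])"
```

```text
t: 30.15
ee_pos: [0.5829, 0.0677, 0.0676]
tool_rot: [-2.418, 1.999, 0.0]
contact_force: [-15.6, 4.4, 26.8]
width: 0.0195
t: 31.95
ee_pos: [0.5403, 0.2986, 0.0677]
tool_rot: [-2.417, 1.997, -0.003]
contact_force: [-3.2, 1.6, 8.0]
width: 0.0192
t 31.95 tcp [0.5403 0.2986 0.0677] u,lv [0.4665 0.4042] w 0.0192 F [-3.2  1.6  8. ]
tool x [ 0.189 -0.982 -0.003] z [ 0.006  0.004 -1.   ] z in (u,lv,z) [ 0.005  0.005 -1.   ] q [0.455 0.63  1.81  0.002 0.695 1.834]
crate x,y -0.13397383252418152 0.005511600682362141
```

```bash
python3 -m crank '[[[-0.015,0,0],0],[[-0.015,0,0],0],[[-0.01,0,0],0],[[-0.008,0,0],0],[[0,0,0],0]]'; python3 -c "
from h import *
p,R=st(); c=p[:2]-[.5607,.166]; print('crate x,y',c@[.1925,-.981],c@[.981,.1925])"
```

```text
t: 32.45
ee_pos: [0.5379, 0.3119, 0.0677]
tool_rot: [-2.416, 1.998, -0.003]
contact_force: [-2.8, 1.5, 7.4]
width: 0.0196
t 32.45 tcp [0.5379 0.3119 0.0677] u,lv [0.4614 0.4167] w 0.0196 F [-2.8  1.5  7.4]
tool x [ 0.188 -0.982 -0.003] z [ 0.006  0.004 -1.   ] z in (u,lv,z) [ 0.005  0.005 -1.   ] q [4.760e-01 6.340e-01 1.799e+00 1.000e-03 7.020e-01 1.857e+00]
crate x,y -0.14747936299277647 0.005681814312010716
```

```bash
python3 -m crank '[[[-0.006,0,0],0],[[-0.004,0,0],0],[[0,0,0],0],[[0,0,0],0]]'
```

```text
t: 32.85
ee_pos: [0.5374, 0.3146, 0.0677]
tool_rot: [-2.416, 1.998, -0.003]
contact_force: [-1.0, 2.0, 6.2]
width: 0.0192
```

```bash
python3 -m crank '[[[-0.006,0,0],0],[[-0.006,0,0],0],[[0,0,0],0],[[0,0,0],0]]'
```

```text
t: 33.25
ee_pos: [0.5371, 0.3155, 0.0677]
tool_rot: [-2.418, 1.999, -0.005]
contact_force: [5.1, -22.9, 11.6]
width: 0.0192
```

```bash
python3 -m crank '[[[0.006,0,0],0],[[0,0,0],0]]' && python3 -m crank '[[[0,0,0],0],[[0,0,0],0],[[0,0,0],0],[[0,0,0],0],[[0,0,0],0],[[0,0,0],0],[[0,0,0],0]]' 1 && python3 -m crank '[[[0,0,-0.03],0],[[0,0,-0.06],0],[[0,0,-0.1],0],[[0,0,-0.12],0],[[0,0,-0.12],0],[[0.03,0.05,-0.12],0],[[0.03,0.05,-0.05],0],[[0,0.05,0],0],[[0,0,0],0]]'; python3 - <<'E'
import sys; sys.path.insert(0,'.')
from h import *
p,R=st(); d=grab('wrist','wrist7'); e=grab('scene','scene7')
C=np.array([.5607,.1660]);cx=np.array([.1925,-.981]); cy=np.array([.981,.1925])
vv=np.mgrid[0:480,0:640]; uv=np.stack([vv[1],vv[0]],-1).reshape(-1,2)
for n,x in (('wrist',d),('scene',e)):
    P,z=depthpts(x,uv); P=P.reshape(480,640,3); L=np.stack([(P[...,:2]-C)@cx,(P[...,:2]-C)@cy,P[...,2]],-1)*1000
    h=cv2.cvtColor(x['frame'],cv2.COLOR_RGB2HSV).astype(int); H,S=h[...,0],h[...,1]
    b=(abs(L[...,0])<190)&(abs(L[...,1])<100)
    for nm,M in (('yellow',b&(H>18)&(H<35)&(S>120)&(abs(L[...,2]-62.5)<5)),('orange',b&(H<15)&(S>120)&(abs(L[...,2]-47)<7)&(L[...,0]>30)),('blue',b&(H>95)&(H<130)&(S>80)&(abs(L[...,2]-29)<6))):
        if M.sum()>20:
            A=L[M]; c=np.linalg.lstsq(np.c_[A[:,:2],np.ones(len(A))],A[:,2],rcond=None)[0]; print(n,nm,M.sum(),np.round(np.percentile(A,[2,50,98],axis=0),1).tolist(),'slope',np.round(c[:2],3))
cv2.imwrite('pics/final.png',e['frame'][:,:,::-1])
E
```

```text
t: 33.45
ee_pos: [0.5372, 0.3152, 0.0677]
tool_rot: [-2.416, 1.999, -0.004]
contact_force: [1.9, -7.4, 7.4]
width: 0.0195
t: 34.15
ee_pos: [0.5368, 0.3159, 0.0671]
tool_rot: [-2.417, 1.998, -0.003]
contact_force: [-0.1, 0.0, 0.3]
width: 0.0853
t: 35.05
ee_pos: [0.4939, 0.2888, 0.2482]
tool_rot: [-2.416, 1.998, -0.003]
contact_force: [-1.3, 0.0, -0.1]
width: 0.0855
t 35.05 tcp [0.4939 0.2888 0.2482] u,lv [0.4232 0.385 ] w 0.0855 F [-1.3  0.  -0.1]
tool x [ 0.188 -0.982 -0.003] z [ 0.006  0.004 -1.   ] z in (u,lv,z) [ 0.005  0.005 -1.   ] q [4.760e-01 3.510e-01 1.765e+00 1.000e-03 1.020e+00 1.857e+00]
wrist yellow 2347 [[-162.3, -61.7, 60.6], [-150.2, 32.2, 62.2], [-139.3, 66.7, 64.0]] slope [-0.001  0.002]
wrist orange 4860 [[38.5, -46.4, 42.3], [63.7, -7.8, 47.6], [94.7, 50.3, 49.2]] slope [ 0.019 -0.004]
wrist blue 5162 [[-29.1, -47.1, 26.7], [-2.4, 9.4, 29.6], [26.1, 48.8, 31.2]] slope [0.01  0.001]
scene yellow 246 [[-161.4, -61.1, 57.9], [-144.4, 6.5, 63.7], [-136.3, 66.7, 67.3]] slope [-0.024  0.001]
scene orange 341 [[38.0, -47.3, 41.2], [82.2, 8.2, 48.6], [99.4, 51.8, 53.0]] slope [-0.034 -0.003]
scene blue 440 [[-30.3, -48.4, 24.9], [-5.4, 7.5, 30.8], [21.4, 46.8, 34.6]] slope [0.02 0.01]
```

View pics/final.png

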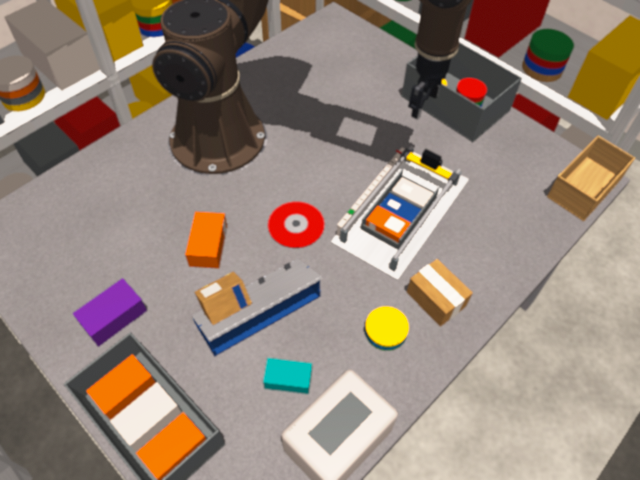

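The final view shows the carton seated at (385,225), the bar home at (428,163) and everything else where it was. The measurements agree, so I hand in.

```bash
python3 -c "
from h import *
print(r.sign_off()); st()"
```

```text
the job is handed in; nothing more can be done
None
the job is handed in; nothing more can be done
```

The job is done and handed in at about 35 s of the 64 s. The orange carton is in the green-lined bay, and the bar went to the mark and back home. No verdict is reported.

- **Grip on the slope:** The moves offer no tilt of their own. I got the 30° tool tilt by pushing past the arm's outer reach. I took it off again, with the carton held high above the base, by pushing against the shoulder joint's limit. On the way I ran the last joint into its limit once, which tilted the tool sideways by about 2°. That was gone by the time I placed the carton.
- **Placing:** I set the carton into the bay, pressed it down (wrist force read 52 N) and released it.
- **Bar:** I gripped the bar, pulled it to a travel of about 0.252 m and held it for over 1.4 s. I eased it back at 0.15 m/s or less and released it at the home stop.

**Last checks**
- **Carton:** The top is 47.6 mm above the bench (48 expected), within about 1° of flat in the wrist view, and centred within about 2 mm of the bay.
- **Bar:** It is back at crate x of about −150.5 mm, which is home.
- **Surroundings:** The picture shows everything else where it was, and the arm is clear.

**Disagreements**
- An early flatness fit gave 0.07 across the carton's length. I put that down to side-wall pixels. The final fits, with those filtered out, gave 0.004 or less across its length and at most 0.034 across its width. The 0.034 is from the coarser scene view.
- Bar travel at the mark came out as 0.250 to 0.253 m depending on the method. All of these lie inside the 0.242–0.258 m mark.

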